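Re-seat the slid kit tray in the detailing chest and shut its stayed lid

ROBOT

A 6-joint arm with a two-finger parallel gripper is mounted at the origin on the work surface. World frame = base frame: x ahead of the robot, y to its left, z up, the work surface at z = 0. Lengths are in mm, angles in degrees, forces in N, time in s.
With the tool pointing down it reaches from about 300 to 850 mm from the base axis. Payload 4.2 kg.
Tool frame: the origin (TCP) lies at the centre of the arm's flange, where the gripper is bolted on; the fingertips stand 191 mm ahead of it and the grasp point (between the pads) lies 172 mm ahead of it; z points along the fingers, x is the direction in which the jaws open and shut, and the axes are right-handed (so a half turn about z gives the same grasp; the last joint's range is limited). The gripper opens to 91 mm and grips with 3 to 60 N. Pads are 32 mm wide; open, the fingers measure 118 mm over their backs; the gripper's body (76 mm by 178 mm) begins 60 mm behind the grasp point.
Start: joints at [-75.974, 18.312, 89.639, -0, 72.044, -1.146], TCP at [150.485, -554.957, 404.776] pointing down, gripper open.
Joint ranges: [-177.97, 177.97], [-48.28, 115.42], [12.27, 149.76], [-77.06, 257.06], [2.81, 150.46], [-146.56, 146.56]. Speed limits (degrees/s): [147.25, 147.25, 180, 180, 180, 180].

INTERFACE

Orientations are given as [roll, pitch, yaw] about the fixed x, y, z axes, in that order (R = Rz(yaw) Ry(pitch) Rx(roll)).
In Python, from workcell import telemetry, imaging, env gives the robot as it stands. The module is installed in compiled form; this text tells all that it offers.
- The arm moves only by the tool jog_arm, never from a script. Its argument "series" is a list of rows, each a list of 3 entries, a list of its own where there are three numbers: the shift along the world's x, y, z in mm, then the turn, a rotation vector about the world's x, y, z in rad, then the opening, from 0 (shut) to 1 (fully open). In form: [[[x, y, z], [ax, ay, az], jaw], ...]. A call has exactly 5 rows; each row is the pose to reach, as a shift and turn from the pose measured when the call began; what a row does not reach only later rows make up. A row lasts 1/12 s, in which the tool goes at most 41.7 mm and 7.16 degrees, less where a joint would pass 70% of its speed; a pose out of reach is approached as far as the arm can. A call with a gripper value outside its range is refused whole. The fingers move at their own pace and stop on an object; "squeeze" is the grip in N (left out, the last holds). Time passes only in rows, so rows that repeat a pose let the fingers close, or fill a call up. It gives the time, the measured TCP pose, the force and the opening at its end, in the units of the state.
- telemetry.state(): the state, without advancing time (a new reading comes with each control period).
- imaging.grab_frame(name): name is "side" or "top" or "wrist"; returns a dict with "pixels" (384x512x3 uint8, red, green, blue), "fov_y" (degrees; the focal length in pixels is half the picture's height over the tangent of half this angle, whatever the lens; pixels are square), "cx", "cy" (the principal point, pixels), "R" (3x3) and "t" (3): a world point X has camera coordinates R X + t; the wrist camera has in their place "T_tool_cam" (4x4, takes a point from camera to tool coordinates, whose origin is the TCP and whose axes are the tool frame's). Camera axes: x right, y down, z forward; pixel columns grow to the right and rows downward; lengths in mm; the calibration is good to about 2 mm. A picture is of the moment at which its call begins: read the wrist's pose just before it. There is no depth.
- env.job_done(): hands the job in, once; it reports no verdict.
The state is a dict: "time_s": time; "qpos": joint angles; "qvel": joint speeds; "effort": joint torques, N m; "ee_pos": TCP position; "ee_rot": TCP orientation; "force": force on the tool from outside, world axes, zero at the start; "torque": the same for the moment, N m; "gripper_width": finger opening in mm.
Only numpy, scipy, OpenCV 4.12 (cv2) and the standard library are available. Lean on these libraries where they do the work, as an engineer would, in place of code of your own. Each camera call takes 0.05 s, during which the arm holds its last target.

TASK

The kit tray inside the grey chest has slid off its catch. Raise the lid and lock its folding stay, its knee pushed past straight onto its stop; then, with the lid standing on the locked stay, push the tray along until it clicks fully home at the end away from the stay. Last, break the stay's knee and lower the lid gently to fully shut, never letting it fall, and leave the sprayer, the can and the jar standing where they are.

Things in the scene. Friction and masses are not known exactly. Their poses are not given: they have to be found in the camera images.
- chest: Heavy fixed painted-steel kit chest, 200 deep (x) x 360 long (y) x 115 mm high, walls 5 mm, open top under its lid. Origin: centre of its underside, on the work surface; x points from its front to its hinged back, y to its left, z up. 'Chest (x, y, z)' below means mm in this frame. The stay is inside the +y end wall, the tray's home is the -y end.
- lid (a joint): Lid angle, rad: 0 shut, 1.20 with the stay dead straight (it stops there), about 1.19 with the stay locked. Flat panel 204 x 364 x 12 mm, 0.6 to 1.0 kg, free hinges at the back. Let go with the stay well bent it falls shut; near the top (above about 1.1) the stay's stiff knee holds it.
- lid_hinge (a point): Middle of the lid's hinge line at the top of the chest's back wall, chest (100, 0, 117); the hinge line runs along chest y.
- lid_bar (a point): Middle of the lid's pull, a round steel bar 14 mm thick, 120 mm long, parallel to the hinge line; shut it is 238 mm in front of that line and 6 mm above (chest (-138, 0, 123)). It swings up and back about the hinge with the lid. A 10 mm post 55 mm either side of the middle joins it to the lid's front edge; 26 mm is clear between bar and edge, a finger fits each side and the bar can turn in a grip.
- stay_pivot (a point): Lower pivot of the folding stay, on the chest's +y end wall, chest (-50, 165, 87). The stay is two flat steel links, 87.5 mm between pivots, joined at the knee; the upper one is pivoted under the lid 125 mm from the hinge line, 6 mm below it. It lies folded in the chest when the lid is shut.
- knee (a joint): Bend of the stay's knee, rad: 0 folded (lid shut), 2.743 dead straight, 3.003 locked, on its stop 0.26 past straight. Its rivet is stiff (0.14 N m) and holds the free lid while the knee is beyond about 2.0. Raising the lid fully brings it only to about 2.5 to 2.7; it must then be pulled through straight at the knob (4 to 8 N). Breaking it takes about 4 N there; pushing the lid does not break it.
- knee_knob (a point): Middle of the black finger knob on the knee, 18 mm thick, 38 mm long along chest y (121 to 159), pointing into the chest. It swings about the lower pivot, radius 87.5 mm: straight at chest (0, 140, 159), locked forward and up at (-11, 140, 165); it breaks back and down, (12, 140, 149) at knee 2.35, (18, 140, 141) at 2.1.. The raised lid leans over its back side: come tilted from the front.
- tray (a joint): How far the kit tray stands from home, m: 0 home, up to 0.075 towards +y of the chest. It slides with 1.5 N friction; in the last 17 mm a spring catch must be overcome (about 7 N), which then snaps it home and holds it there.
- tray_end (a point): Middle of the top edge of the tray's +y end wall (towards the stay), outer face; push this wall to -y. Grey plastic tray 176 (x) x 150 x 45 mm with tins in it, its top 13 mm below the chest rim (chest z 102). At home this point is chest (0, -24, 102). The well beside it is free down to 45 mm above the work surface.
- sprayer_mid (a point): Bystander: white trigger-spray bottle with blue head, 68 mm across, 183 mm tall; point on its axis 90 mm above its base.
- can_mid (a point): Bystander: plain metal can, 65 mm across, 160 mm tall; point at its centre.
- jar_mid (a point): Bystander: white jar with black lid, 84 mm across, 70 mm tall; point at its centre.
Things that resemble listed ones, but are neither listed nor needed, are in the scene too. Leave any orange or turquoise look-alike of the part that bears sprayer_mid alone. Leave any red or yellow look-alike of the part that bears can_mid alone.

How it is judged (in metres and radians):
On the way, in this order (a step that is already met when the one before it is completed fails the run):
1. the lid is up and its stay locked past straight (value of joint lid above 1.1 rad and value of joint knee above 2.88 rad), for 0.3 s.
2. the tray is home on its catch while the lid stands on the locked stay (all of step 1 and value of joint tray below 0.003 m), for 0.2 s.
At the end, for the whole second after the job is handed in: The lid is fully shut (within 0.03 rad, at rest), the tray is home on its catch (within 3 mm), and the sprayer, the can and the jar stand upright within 30 mm of where they were (value of joint lid below 0.03 rad and value of joint tray below 0.003 m and velocity of joint lid between -0.1 and 0.1 rad/s and distance of each of sprayer_mid, can_mid, jar_mid from where it was at the start of the episode below 0.03 m and angle between each of sprayer_mid, can_mid, jar_mid's own z axis and vertical below 0.15 rad); the robot touches nothing.
It fails at once if the lid falls (closes faster than 3 rad/s) (velocity of joint lid below -3 rad/s).
It fails at once if a bystander is knocked over or shoved more than 30 mm (distance of any of sprayer_mid, can_mid, jar_mid from where it was at the start of the episode above 0.03 m or angle between any of sprayer_mid, can_mid, jar_mid's own z axis and vertical above 0.5 rad).
It also fails if it takes over 72 s, if anything falls off the work surface, if the arm or the gripper's body presses on something with over 40 N, if the wrist force passes 120 N, or if a joint passes its speed limit or range.

## Working session

There is one attempt and no reset: what is moved stays moved. The work goes in short steps, Python scripts to look and compute and a tool call to move; the robot and the scene stay as the last step left them, time stands still between calls to the robot, and variables do not carry over. Pictures are saved under pics/ and viewed, and the job is handed in when it is done.

Besides the shell and the picture viewer there is one more tool, called as name(argument=value, ...) on one line, values as JSON. jog_arm: Moves the arm, as the interface text tells. Its arguments: {"type":"object","properties":{"series":{"type":"array"},"squeeze":{"type":"number"}},"required":["series"]}

```bash
mkdir -p pics
cat > h.py <<'E'
import numpy as np, cv2
from workcell import telemetry, imaging, env
from scipy.spatial.transform import Rotation as Ro
def grab(n,f=None):
    s=telemetry.state(); d=imaging.grab_frame(n)
    if f: cv2.imwrite('pics/'+f, d['pixels'][:,:,::-1])
    return s,d
E
python3 - <<'E'
from h import *
for n in ['side','top','wrist']:
    s,d=grab(n,n+'0.png'); print(n,d['fov_y'],d['cx'],d['cy'],d.get('R'),d.get('t'),d.get('T_tool_cam'), [k for k in d])
print(s)
E
```

```text
side 55.99474214300071 249.55248777983098 189.4860278223944 [[-0.93303095 -0.35945925  0.01556577]
 [-0.26485047  0.65689003 -0.70593889]
 [ 0.24353126 -0.66278543 -0.70810168]] [537.31856353 234.318418   772.51852982] None ['pixels', 'fov_y', 'cx', 'cy', 'R', 't']
top 55.74257767162983 250.11129748185346 192.88139267873552 [[-0.02681098 -0.99958687 -0.01035702]
 [-0.98166733  0.02828336 -0.18849217]
 [ 0.18870723  0.00511349 -0.98202008]] [-22.39130621 586.57039666 947.63894194] None ['pixels', 'fov_y', 'cx', 'cy', 'R', 't']
wrist 65.90732324004114 252.0393761272127 186.0855147274821 None None [[ 9.99999637e-01 -7.09465098e-04  4.71017007e-04 -5.51923611e-01]
 [ 5.72201218e-04  9.69428625e-01  2.45372805e-01 -6.94373051e+01]
 [-6.30700811e-04 -2.45372447e-01  9.69428680e-01  2.11559804e+01]
 [ 0.00000000e+00  0.00000000e+00  0.00000000e+00  1.00000000e+00]] ['pixels', 'fov_y', 'cx', 'cy', 'T_tool_cam']
{'time_s': 0.1, 'qpos': array([-7.59747445e+01,  1.83467256e+01,  8.96978747e+01, -1.88899484e-04,
        7.20438192e+01, -1.14743431e+00]), 'qvel': array([ 0.01388764, -0.12581654, -0.27039969,  0.00070869,  0.00152839,
        0.06689457]), 'effort': array([ 8.12026392e-04, -4.13331950e+01, -2.32509613e+01,  7.29123456e-02,
        4.21752781e-02, -5.68756093e-05]), 'ee_pos': array([ 150.44462626, -554.81911723,  404.02712557]), 'ee_rot': array([-1.79998409e+02,  8.84053840e-02, -7.48272505e+01]), 'force': array([ 0.62363361, -0.26639071, -0.28295297]), 'torque': array([ 0.00582413, -0.00593597,  0.01505236]), 'gripper_width': 91.25767978663708}
```

View pics/side0.png

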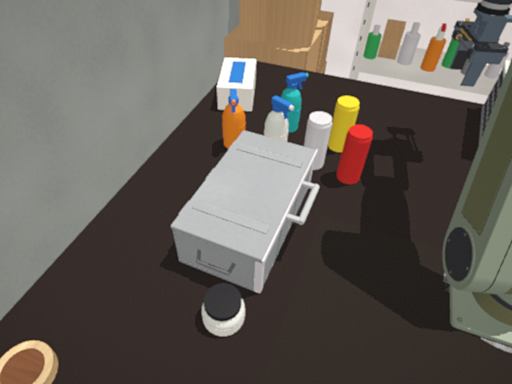

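View pics/top0.png

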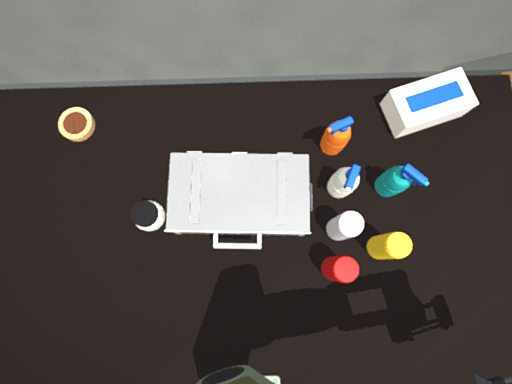

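View pics/wrist0.png

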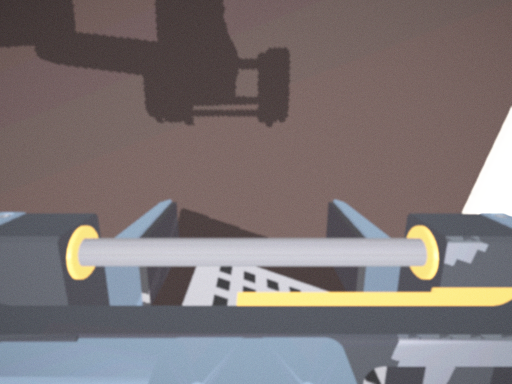

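```bash
cat >> h.py <<'E'
def ray(d,u,v):
    f=d['pixels'].shape[0]/2/np.tan(np.radians(d['fov_y']/2))
    c=np.array([(u-d['cx'])/f,(v-d['cy'])/f,1.])
    R=np.array(d['R']);t=np.array(d['t'])
    return -R.T@t, R.T@c
def onz(d,u,v,z):
    o,r=ray(d,u,v); return o+r*(z-o[2])/r[2]
def proj(d,X):
    f=d['pixels'].shape[0]/2/np.tan(np.radians(d['fov_y']/2))
    c=np.array(d['R'])@np.array(X)+np.array(d['t']); return np.array([d['cx']+f*c[0]/c[2],d['cy']+f*c[1]/c[2]])
E
python3 - <<'E'
from h import *
im=cv2.imread('pics/top0.png')[140:260,120:430]; cv2.imwrite('pics/topc.png',cv2.resize(im,None,fx=2.5,fy=2.5,interpolation=cv2.INTER_CUBIC))
im=cv2.imread('pics/side0.png')[60:340,160:390]; cv2.imwrite('pics/sidec.png',cv2.resize(im,None,fx=2.1,fy=2.1,interpolation=cv2.INTER_CUBIC))
E
```

```text
(no output)
```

View pics/topc.png

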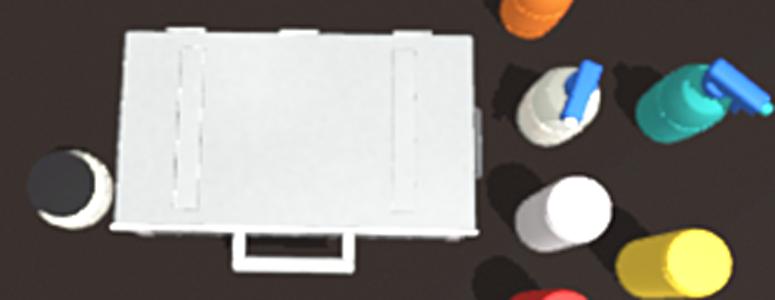

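View pics/sidec.png

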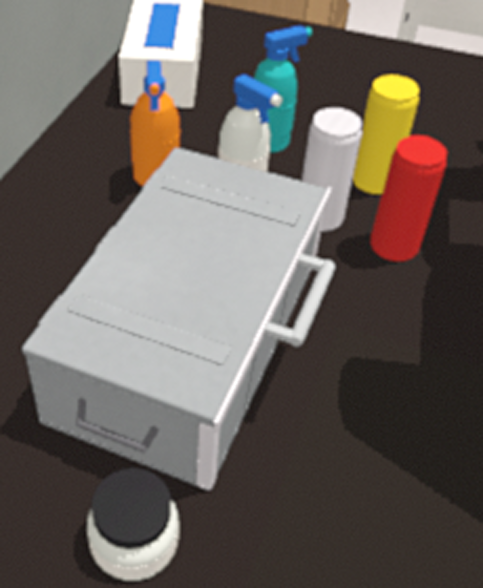

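Run:
```python
from h import *
s,d=grab('top'); s2,e=grab('side')
g=cv2.cvtColor(d['pixels'],cv2.COLOR_RGB2GRAY)
P=lambda x,y:(x/2.5+120-.3,y/2.5+140-.3)
C={k:onz(d,*P(*v),129)[:2].round(1) for k,v in dict(BL=(125,31),BR=(473,36),FL=(113,224),FR=(477,230)).items()}
print(C, 'side',np.linalg.norm(C['BL']-C['BR']),np.linalg.norm(C['BL']-C['FL']))
B={k:onz(d,*P(*v),123)[:2].round(1) for k,v in dict(L=(233,266),R=(354,268)).items()}; print(B)
# side-view corners z129
Q=lambda x,y:(x/2.1+160-.3,y/2.1+60-.3)
for k,v in dict(BL=(24,348),BR=(175,149),FL=(216,420),FR=(330,187)).items(): print('side',k,onz(e,*Q(*v),129).round(1))
for k,v in dict(L=(296,337),R=(330,264)).items(): print('bar side',k,onz(e,*Q(*v),123).round(1))
# circles
print('jar',onz(d,*P(62,183),70).round(0),'can top',onz(d,*P(580,207),160).round(0),'spr base',onz(d,*P(545,118),10).round(0),'spr head', onz(d,*P(582,92),170).round(0))
```

```text
{'BL': array([686.5, 168.6]), 'BR': array([ 670.1, -195. ]), 'FL': array([484.6, 177.7]), 'FR': array([ 468.4, -187.5])} side 363.9696690659814 202.104972724572
{'L': array([439.7,  57.9]), 'R': array([434.4, -63.3])}
side BL [684.1 169.2 129. ]
side BR [ 669.4 -188.5  129. ]
side FL [483.1 178.2 129. ]
side FR [ 466.8 -187.7  129. ]
bar side L [442.8  52.2 123. ]
bar side R [435.8 -63.1 123. ]
jar [536. 248.  70.] can top [ 485. -284.  160.] spr base [ 605. -292.   10.] spr head [ 597. -292.  170.]
```

jog_arm(series=[[[19,37,0],[0,0,0.084],0.5],[[38,73,0],[0,0,0.168],0.4],[[58,110,0],[0,0,0.252],0.3],[[77,147,0],[0,0,0.336],0.3],[[96,184,0],[0,0,0.42],0.3]], squeeze=15)

```text
time_s: 0.67
ee_pos: [246.7, -369.3, 404.2]
ee_rot: [-180.0, 0.0, -50.6]
force: [0.8, -0.0, -0.4]
gripper_width: 61.3
```

jog_arm(series=[[[19,37,0],[0,0,0.084],0.3],[[38,73,0],[0,0,0.168],0.3],[[58,110,0],[0,0,0.252],0.3],[[77,147,0],[0,0,0.336],0.3],[[96,184,0],[0,0,0.42],0.3]])

```text
time_s: 1.08
ee_pos: [342.5, -184.2, 404.5]
ee_rot: [-180.0, -0.0, -26.3]
force: [2.0, -0.5, -0.5]
gripper_width: 28.6
```

jog_arm(series=[[[19,36,-5],[0,0,0.083],0.3],[[38,72,-12],[0,0,0.166],0.3],[[58,108,-20],[0,0,0.25],0.3],[[77,145,-28],[0,0,0.333],0.3],[[96,181,-38],[0,0,0.415],0.3]])

```text
time_s: 1.5
ee_pos: [438.1, -2.8, 367.1]
ee_rot: [-180.0, -0.1, -2.3]
force: [0.8, -1.6, 0.7]
gripper_width: 27.4
```

Run:
```python
from h import *
s,d=grab('wrist','w1.png'); print(s['ee_pos'],s['ee_rot'],s['qpos'].round(1),s['gripper_width'])
```

```text
[438.0576883   -2.773559   367.11302011] [-1.79991971e+02 -9.71866348e-02 -2.26885414e+00] [ -1.9   7.7 109.8   0.   62.4   0.4] 27.362018717771647
```

View pics/w1.png

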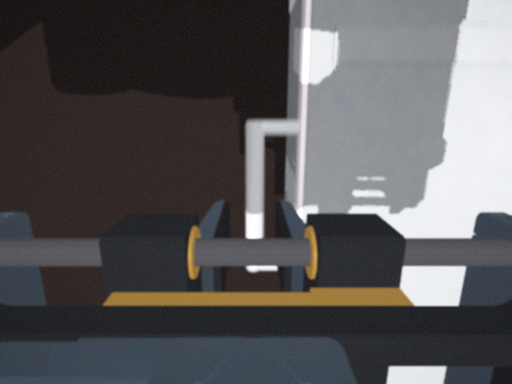

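```bash
cat >> h.py <<'E'
def wonz(s,d,u,v,z):
    f=d['pixels'].shape[0]/2/np.tan(np.radians(d['fov_y']/2))
    T=np.array(d['T_tool_cam']); R=Ro.from_euler('xyz',s['ee_rot'],degrees=True).as_matrix()
    r=R@(T[:3,:3]@np.array([(u-d['cx'])/f,(v-d['cy'])/f,1.])); o=R@T[:3,3]+s['ee_pos']
    return o+r*(z-o[2])/r[2]
E
python3 - <<'E'
from h import *
s,d=grab('wrist'); g=d['pixels'].astype(int).sum(2)/3
for v in (150,180,205,225):
    r=np.where(g[v,238:275]>100)[0]+238; print(v,r.min(),r.max(), wonz(s,d,(r.min()+r.max())/2,v,123).round(1))
E
```

```text
150 242 260 [441.9  44.5 123. ]
180 242 260 [441.1  21.5 123. ]
205 242 259 [440.    1.4 123. ]
225 241 259 [439.  -15.2 123. ]
```

jog_arm(series=[[[2,0,-20],[0,0,-0.004],0.3],[[2,0,-40],[0,0,-0.004],0.3],[[2,0,-58],[0,0,-0.004],0.3],[[2,0,-70],[0,0,-0.004],0.3],[[2,0,-71],[0,0,-0.004],0.3]])

```text
time_s: 2.02
ee_pos: [440.0, -1.3, 292.7]
ee_rot: [-179.9, 0.4, -2.4]
force: [-1.4, -0.4, 0.1]
gripper_width: 27.2
```

jog_arm(series=[[[0,0,0],[0,0,0],0.05],[[0,0,0],[0,0,0],0.05],[[0,0,0],[0,0,0],0.05],[[0,0,0],[0,0,0],0.05],[[0,0,0],[0,0,0],0.05]], squeeze=15)

```text
time_s: 2.43
ee_pos: [440.4, -1.6, 293.4]
ee_rot: [-179.9, 0.2, -2.4]
force: [1.4, -2.3, -1.0]
gripper_width: 13.5
```

Run:
```python
from h import *
s,d=grab('wrist','w2.png'); print(s['ee_pos'],s['ee_rot'],s['force'],s['gripper_width'])
import math
a=math.radians(-2.55)
for th in np.arange(0,1.21,.1):
    c,sn=math.cos(th),math.sin(th)
    x=100-238*c+6*sn; z=117+238*sn+6*c
    dx=x+138
    print(round(th,2), (dx*math.cos(a)), (dx*math.sin(a)), z-123)
```

```text
[440.35579985  -1.64755821 293.38378644] [-179.94289742    0.24410122   -2.35949497] [ 1.3733429  -2.33935273 -0.96126332] 13.517238642958926
0.0 0.0 -0.0 0.0
0.1 1.7862386342695051 -0.07955068168719436 23.73037815361326
0.2 5.930292320579473 -0.2641073749361378 47.16370019627203
0.3 12.390755044338258 -0.5518260502742158 70.06582812015245
0.4 21.103075997555116 -0.9398319178046001 92.20793143347612
0.5 31.980204549175998 -1.4242481511566178 113.36877355914254
0.6 44.913460026213684 -2.0002346234533297 133.3369223574765
0.7 59.77361761510752 -2.6620362682593615 151.91286268627744
0.8 76.41219953334428 -3.403040582302351 168.91098989016945
0.9 94.6629585703809 -4.21584369541984 184.161464300965
1.0 114.34353917481812 -5.0923243475825455 197.5119082194882
1.1 135.25729949079147 -6.023725033840043 208.8289284231751
1.2 157.19527613839378 -7.000739506415383 217.9994489870599
```

jog_arm(series=[[[1,0,19],[0,0,0],0.05],[[4,0,38],[0,0,0],0.05],[[8,0,56],[0,0,0],0.05],[[14,-1,75],[0,0,0],0.05],[[21,-1,92],[0,0,0],0.05]], squeeze=20)

```text
time_s: 2.9
ee_pos: [460.8, -2.6, 385.8]
ee_rot: [-179.9, 0.4, -2.4]
force: [0.7, -1.2, -6.8]
gripper_width: 13.4
```

jog_arm(series=[[[9,0,17],[0,0,0],0.05],[[18,-1,34],[0,0,0],0.05],[[30,-1,49],[0,0,0],0.05],[[42,-2,63],[0,0,0],0.05],[[55,-2,77],[0,0,0],0.05]])

```text
time_s: 3.32
ee_pos: [514.0, -4.7, 462.7]
ee_rot: [-180.0, 0.9, -2.4]
force: [-5.8, -3.5, -0.9]
gripper_width: 13.2
```

jog_arm(series=[[[14,0,12],[0,0,0],0.05],[[30,-1,23],[0,0,0],0.05],[[46,-1,33],[0,0,0],0.05],[[61,-2,41],[0,0,0],0.05],[[74,-3,47],[0,0,0],0.05]])

```text
time_s: 3.73
ee_pos: [586.2, -7.7, 512.2]
ee_rot: [180.0, 1.3, -2.4]
force: [-8.9, -0.4, 7.7]
gripper_width: 13.6
```

Run:
```python
from h import *
s,d=grab('side','s3.png');print(s['ee_pos'],s['force'],s['gripper_width']);grab('top','t3.png')
im=cv2.imread('pics/s3.png'); cv2.imwrite('pics/s3c.png',cv2.resize(im[40:340,130:430],None,fx=2,fy=2,interpolation=cv2.INTER_CUBIC))
```

```text
[586.20843864  -7.71993541 512.20626584] [-8.87479789 -0.4479801   7.73296283] 13.550092035821926
```

View pics/s3c.png

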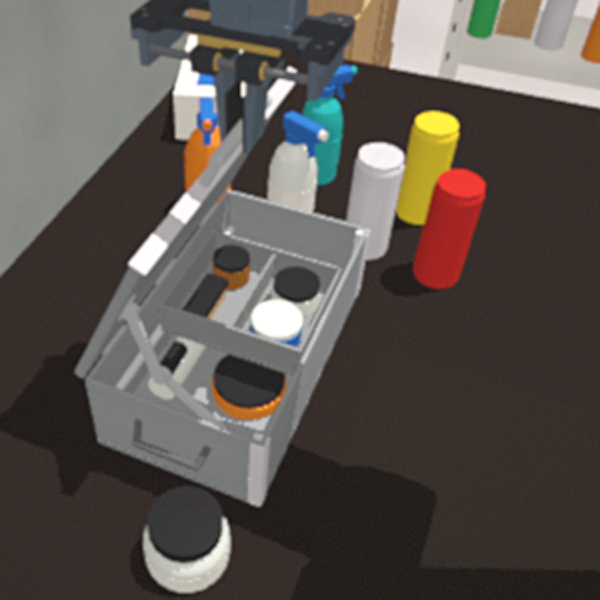

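View pics/t3.png

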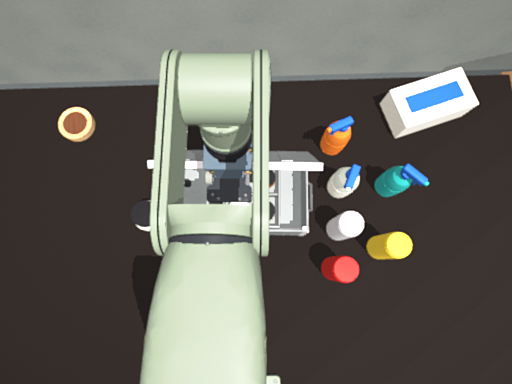

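jog_arm(series=[[[4,0,0],[0,-0.01,0],0.05],[[8,0,0],[0,-0.02,0],0.05],[[12,0,0],[0,-0.02,0],0.05],[[15,-1,0],[0,-0.02,0],0.05],[[15,-1,0],[0,-0.02,0],0.05]])

```text
time_s: 4.25
ee_pos: [598.0, -8.5, 517.5]
ee_rot: [-179.9, 0.4, -2.4]
force: [-19.8, -0.2, 20.5]
gripper_width: 13.6
```

Run:
```python
from h import *
s,d=grab('side','s4.png');print(s['ee_pos'],s['ee_rot'],s['force'],s['gripper_width'])
im=cv2.imread('pics/s4.png'); cv2.imwrite('pics/s4c.png',cv2.resize(im[150:300,150:300],None,fx=4,fy=4,interpolation=cv2.INTER_CUBIC))
```

```text
[597.98492284  -8.4930735  517.5122984 ] [-179.92055839    0.39625714   -2.35244034] [-19.78037624  -0.18210381  20.52115989] 13.557221007758185
```

View pics/s4c.png

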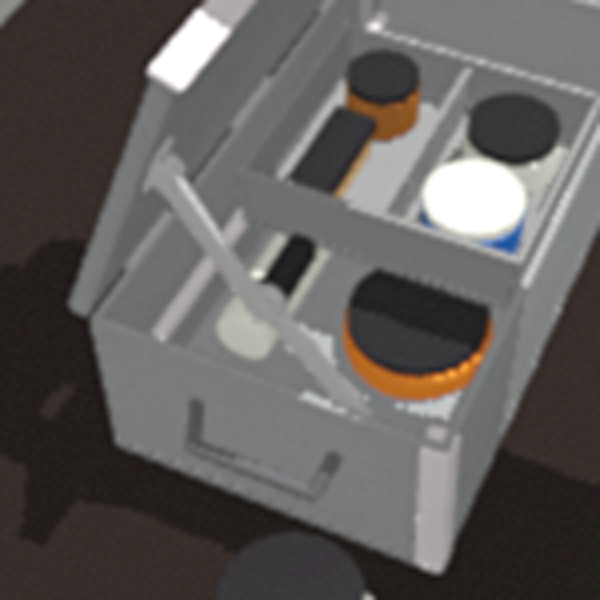

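jog_arm(series=[[[-2,0,-2],[0,0,0],0.05],[[-2,0,-2],[0,0,0],0.35],[[-2,0,-2],[0,0,0],0.35],[[-2,0,-2],[0,0,0],0.35],[[-2,0,-2],[0,0,0],0.35]])

```text
time_s: 4.72
ee_pos: [596.0, -8.4, 515.3]
ee_rot: [-179.9, 0.4, -2.3]
force: [-0.6, 0.6, 0.0]
gripper_width: 31.7
```

```bash
cat >> h.py <<'E'
O=np.array([578,-9.,0]); A=np.radians(-2.55)
Rc=Ro.from_euler('z',A).as_matrix()
def c2w(p): return O+Rc@np.array(p,float)
def w2c(p): return Rc.T@(np.array(p)-O)
def rayplane_cy(d,u,v,y):  # intersect with chest plane y=const
    o,r=ray(d,u,v); o=w2c(o); r=Rc.T@r; return o+r*(y-o[1])/r[1]
E
python3 - <<'E'
from h import *
s,d=grab('side','s5.png');print(s['ee_pos'],s['ee_rot'],s['force'],s['gripper_width'])
P=lambda x,y:(x/4+150-.4,y/4+150-.4)
for y in (155,160,165): print('rivet',y,rayplane_cy(d,*P(268,295),y).round(1),'upper',rayplane_cy(d,*P(162,168),y).round(1),'knob end',rayplane_cy(d,*P(305,248),121).round(1))
for p in ((240,178),(525,262)): print('trayend',w2c(onz(d,*P(*p),102)).round(1))
print('chest corner front+y top',w2c(onz(d,*P(440,440),115)).round(1))
E
```

```text
[595.96889615  -8.39004801 515.28766358] [-179.91580565    0.41247823   -2.34463248] [-0.57521948  0.62960832  0.01570513] 31.709783479215805
rivet 155 [  7.2 155.  150.4] upper [ 59.6 155.  217.8] knob end [  3.6 121.  152. ]
rivet 160 [  4.3 160.  157.4] upper [ 55.9 160.  223.9] knob end [  3.6 121.  152. ]
rivet 165 [  1.3 165.  164.4] upper [ 52.3 165.  230.1] knob end [  3.6 121.  152. ]
trayend [ 82.7  49.2 102. ]
trayend [-90.2  41.3 102. ]
chest corner front+y top [-94.8 176.  115. ]
```

jog_arm(series=[[[0,0,22],[0,0,0],0.4],[[0,0,45],[0,0,0],0.4],[[-35,10,48],[0,0,0],0.4],[[-70,25,42],[0,-0.05,0],0.45],[[-105,45,30],[-0.005,-0.12,0],0.45]])

```text
time_s: 5.18
ee_pos: [491.3, 36.2, 545.9]
ee_rot: [-179.9, -6.8, -2.5]
force: [0.2, -0.0, 0.5]
gripper_width: 40.4
```

```bash
cat >> h.py <<'E'
def goal(tip_c,phi,dist=172,yaw=0):
    """chest point at tool distance, tilt phi deg; print shift and rotvec from current pose"""
    s=telemetry.state()
    Rt=Rc@Ro.from_euler('y',-phi,degrees=True).as_matrix()@Ro.from_euler('x',180,degrees=True).as_matrix()
    tcp=c2w(tip_c)-Rt[:,2]*dist
    R0=Ro.from_euler('xyz',s['ee_rot'],degrees=True).as_matrix()
    print('shift',(tcp-s['ee_pos']).round(1),'rot',Ro.from_matrix(Rt@R0.T).as_rotvec().round(3),'now',s['ee_pos'].round(1),s['qpos'].round(1))
E
python3 - <<'E'
from h import *
u=np.array([.707,0,-.707])
goal(np.array([5,136,156])-90*u,45)
s,d=grab('side','s6.png')
im=cv2.imread('pics/s6.png'); cv2.imwrite('pics/s6c.png',cv2.resize(im[150:300,150:300],None,fx=4,fy=4,interpolation=cv2.INTER_CUBIC))
E
```

```text
shift [ -87.3   98.7 -204.7] rot [-0.031 -0.667 -0.002] now [491.3  36.2 545.9] [ 3.   5.8 86.2 -0.6 81.3  5.5]
```

View pics/s6c.png

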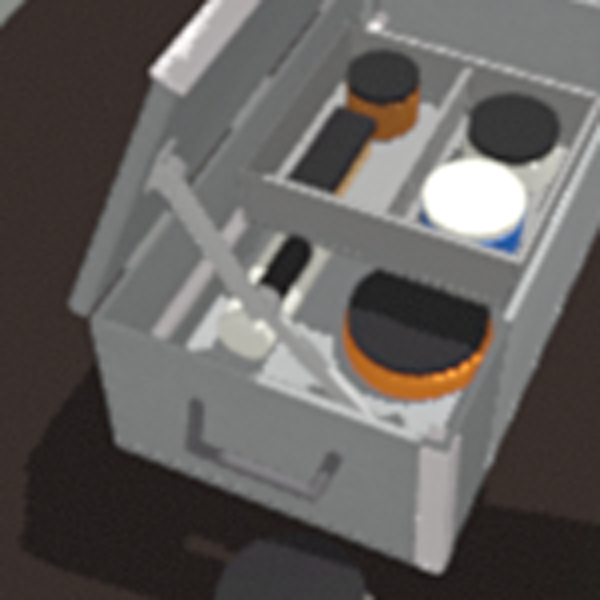

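jog_arm(series=[[[-13,14,-29],[-0.005,-0.095,0],0.5],[[-25,28,-58],[-0.01,-0.19,0],0.5],[[-37,42,-87],[-0.015,-0.285,0],0.5],[[-50,56,-116],[-0.02,-0.38,0],0.5],[[-62,70,-145],[-0.024,-0.475,0],0.5]])

```text
time_s: 5.65
ee_pos: [418.8, 109.2, 394.1]
ee_rot: [180.0, -33.3, -2.2]
force: [2.1, -2.2, -0.4]
gripper_width: 45.8
```

Run:
```python
from h import *
u=np.array([.707,0,-.707])
goal(np.array([5,136,156])-90*u,45)
```

```text
shift [-14.8  25.7 -52.9] rot [-0.008 -0.204 -0.006] now [418.8 109.2 394.1] [ 16.5   0.  117.8 -19.4  31.8  32.4]
```

jog_arm(series=[[[-5,8,-18],[-0.003,-0.07,-0.002],0.5],[[-10,17,-36],[-0.006,-0.14,-0.004],0.5],[[-15,26,-53],[-0.008,-0.204,-0.006],0.5],[[-15,26,-53],[-0.008,-0.204,-0.006],0.5],[[-15,26,-53],[-0.008,-0.204,-0.006],0.5]])

```text
time_s: 6.07
ee_pos: [403.8, 135.5, 340.6]
ee_rot: [-180.0, -45.0, -2.5]
force: [-0.1, -0.2, 0.5]
gripper_width: 45.6
```

Run:
```python
from h import *
u=np.array([.707,0,-.707])
goal(np.array([5,136,156]),45)
s,d=grab('wrist','w7.png'); s,e=grab('side','s7.png');
for n in 'ws':
  im=cv2.imread('pics/%s7.png'%n); cv2.imwrite('pics/%s7c.png'%n,cv2.resize(im,None,fx=1.5,fy=1.5,interpolation=cv2.INTER_CUBIC))
def wproj(s,d,X):
    T=np.array(d['T_tool_cam']); R=Ro.from_euler('xyz',s['ee_rot'],degrees=True).as_matrix()
    f=192/np.tan(np.radians(d['fov_y']/2)); p=np.linalg.inv(T[:3,:3])@(R.T@(X-s['ee_pos'])-T[:3,3]); return (d['cx']+f*p[0]/p[2],d['cy']+f*p[1]/p[2])
for y in (121,140,159): print(y,wproj(s,d,c2w((5,y,156))))
```

```text
shift [ 63.7  -3.5 -63. ] rot [-0.     0.001 -0.001] now [403.8 135.5 340.6] [ 22.9   2.9 127.3 -67.2  19.2  84.6]
121 (np.float64(256.0902193616821), np.float64(214.3664647418292))
140 (np.float64(256.18960268279534), np.float64(193.00399945942627))
159 (np.float64(256.29276321217463), np.float64(170.82962248452583))
```

View pics/w7c.png

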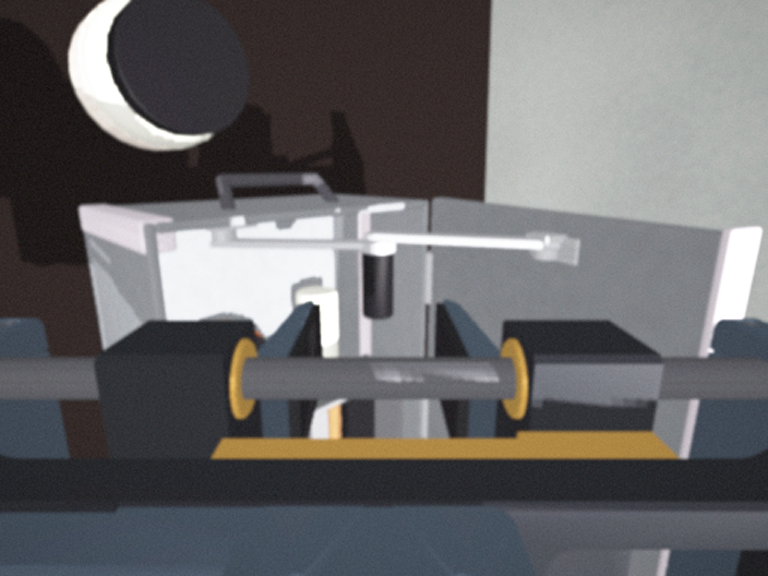

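View pics/s7c.png

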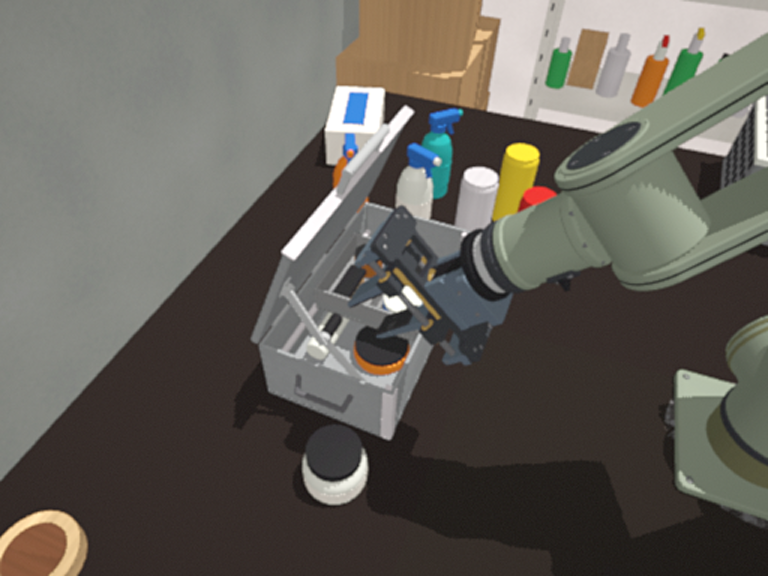

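jog_arm(series=[[[16,0,-16],[0,0,0],0.5],[[32,-1,-32],[0,0,0],0.5],[[46,-1,-48],[0,0,0],0.5],[[58,-2,-60],[0,0,0],0.5],[[62,-2,-64],[0,0,0],0.5]])

```text
time_s: 6.58
ee_pos: [474.7, 135.2, 297.0]
ee_rot: [179.6, -43.0, -2.4]
force: [-0.2, 0.5, 0.1]
gripper_width: 46.0
```

Run:
```python
from h import *
goal(np.array([4,138,155]),45)
s,d=grab('wrist','w8.png'); print(s['force'],s['torque'])
s,d=grab('side','s8.png')
im=cv2.imread('pics/s8.png'); cv2.imwrite('pics/s8c.png',cv2.resize(im[130:290,150:330],None,fx=4,fy=4,interpolation=cv2.INTER_CUBIC))
```

```text
shift [ -8.1  -1.1 -20.4] rot [ 0.004 -0.035  0.002] now [474.7 135.2 297. ] [ 18.8  12.4 123.1 -76.8  15.1  92.1]
[-0.2468366   0.51189045  0.10704682] [0.01008956 0.31060962 0.02943441]
```

View pics/w8.png

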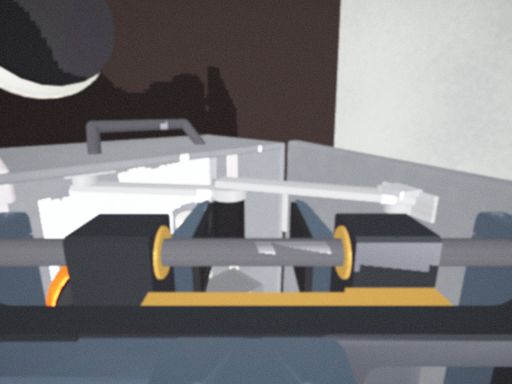

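View pics/s8c.png

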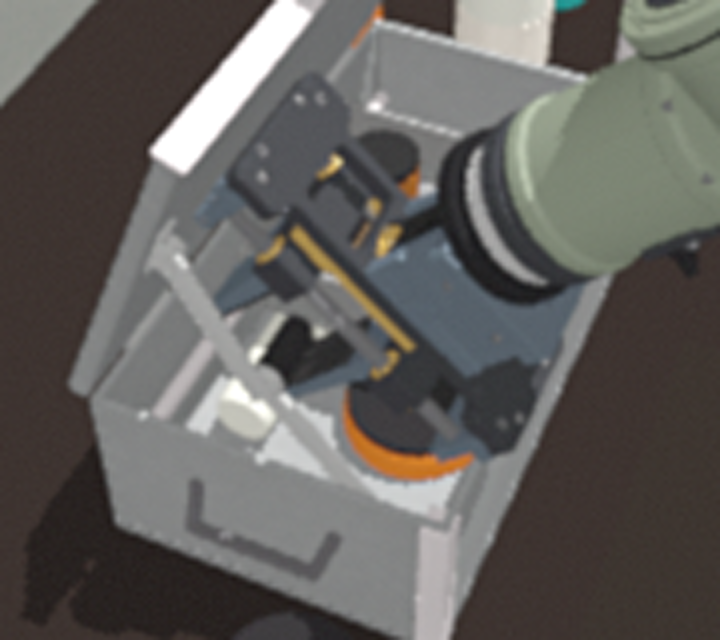

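jog_arm(series=[[[-13,0,14],[0,0,0],0.5],[[-26,0,28],[0,0.03,0],0.5],[[-39,0,42],[0,0.1,0],0.5],[[-50,0,56],[0,0.2,0],0.5],[[-60,0,70],[0,0.3,0],0.5]])

```text
time_s: 7.1
ee_pos: [420.1, 132.9, 358.4]
ee_rot: [178.1, -31.8, -2.3]
force: [0.6, -0.8, 0.5]
gripper_width: 45.7
```

```bash
cat >> h.py <<'E'
def goal2(tip_c,phi,psi,dist=172,back=0):
    s=telemetry.state()
    Rt=Rc@(Ro.from_euler('y',-phi,degrees=True)*Ro.from_euler('x',180,degrees=True)*Ro.from_euler('x',psi,degrees=True)).as_matrix()
    tcp=c2w(tip_c)-Rt[:,2]*(dist+back)
    R0=Ro.from_euler('xyz',s['ee_rot'],degrees=True).as_matrix()
    print(phi,psi,'shift',(tcp-s['ee_pos']).round(1),'rot',Ro.from_matrix(Rt@R0.T).as_rotvec().round(3),'tcp',tcp.round(1))
    print(' now',s['ee_pos'].round(1),'q',s['qpos'].round(1),'axis',(Rc@Rt[:,2]).round(2))
E
python3 - <<'E'
from h import *
goal2((4,134,155),25,25,183,80)
goal2((4,134,155),43,25,183,80)
E
```

```text
25 25 shift [  62.3 -114.7   12.6] rot [0.418 0.099 0.22 ] tcp [482.4  18.1 371. ]
 now [420.1 132.9 358.4] q [ 20.5   3.5 119.7 -27.5  30.6  44. ] axis [ 0.42  0.39 -0.82]
43 25 shift [   0.5 -112.   -29.1] rot [ 0.365 -0.207  0.282] tcp [420.6  20.9 329.3]
 now [420.1 132.9 358.4] q [ 20.5   3.5 119.7 -27.5  30.6  44. ] axis [ 0.65  0.37 -0.66]
```

jog_arm(series=[[[6,-23,0],[0.08,0,0.05],0.5],[[12,-46,0],[0.16,0,0.1],0.5],[[18,-69,0],[0.24,0,0.15],0.5],[[24,-92,0],[0.32,0,0.2],0.5],[[30,-114,0],[0.4,0,0.25],0.5]])

```text
time_s: 7.52
ee_pos: [434.3, 68.1, 355.5]
ee_rot: [-169.3, -28.8, -1.7]
force: [0.1, 0.3, 0.1]
gripper_width: 45.6
```

Run:
```python
from h import *
goal2((4,134,155),43,25,183,80)
```

```text
43 25 shift [-13.7 -47.3 -26.2] rot [ 0.193 -0.254  0.132] tcp [420.6  20.9 329.3]
 now [434.3  68.1 355.5] q [  5.    3.2 120.2  16.2  27.7  -8.5] axis [ 0.65  0.37 -0.66]
```

jog_arm(series=[[[-1,-15,-2],[0.065,-0.02,0.04],0.5],[[-3,-30,-6],[0.13,-0.05,0.08],0.5],[[-6,-44,-12],[0.193,-0.1,0.12],0.5],[[-10,-47,-19],[0.193,-0.18,0.132],0.5],[[-14,-47,-26],[0.193,-0.254,0.132],0.5]])

```text
time_s: 7.93
ee_pos: [423.5, 27.6, 337.1]
ee_rot: [-157.3, -36.2, -1.3]
force: [-0.5, 1.4, 0.7]
gripper_width: 45.5
```

jog_arm(series=[[[0,0,0],[0,0,0],0.5],[[0,0,0],[0,0,0],0.5],[[0,0,0],[0,0,0],0.5],[[0,0,0],[0,0,0],0.5],[[0,0,0],[0,0,0],0.5]])

```text
time_s: 8.35
ee_pos: [423.8, 28.0, 337.7]
ee_rot: [-157.4, -36.3, -1.3]
force: [-0.0, -0.3, 0.3]
gripper_width: 45.6
```

Run:
```python
from h import *
goal2((4,134,155),43,25,183,80)
goal2((4,134,155),43,25,183,0)
```

```text
43 25 shift [-3.1 -7.1 -8.4] rot [ 0.028 -0.118  0.004] tcp [420.6  20.9 329.3]
 now [423.8  28.  337.7] q [ -6.2   3.8 125.8  60.1  29.8 -61. ] axis [ 0.65  0.37 -0.66]
43 25 shift [ 47.8  24.4 -61.4] rot [ 0.028 -0.118  0.004] tcp [471.5  52.5 276.3]
 now [423.8  28.  337.7] q [ -6.2   3.8 125.8  60.1  29.8 -61. ] axis [ 0.65  0.37 -0.66]
```

jog_arm(series=[[[-3,-7,-8],[0.028,-0.06,0.004],0.5],[[-3,-7,-8],[0.028,-0.118,0.004],0.5],[[8,0,-20],[0.028,-0.118,0.004],0.5],[[16,5,-28],[0.028,-0.118,0.004],0.5],[[22,8,-35],[0.028,-0.118,0.004],0.5]])

```text
time_s: 8.77
ee_pos: [446.3, 36.6, 302.5]
ee_rot: [-155.0, -43.0, -2.5]
force: [-0.8, -0.5, -0.4]
gripper_width: 45.6
```

```bash
cat >> h.py <<'E'
def wproj(s,d,X):
    T=np.array(d['T_tool_cam']); R=Ro.from_euler('xyz',s['ee_rot'],degrees=True).as_matrix()
    f=192/np.tan(np.radians(d['fov_y']/2)); p=np.linalg.inv(T[:3,:3])@(R.T@(X-s['ee_pos'])-T[:3,3]); return np.array((d['cx']+f*p[0]/p[2],d['cy']+f*p[1]/p[2])).round(1)
E
python3 - <<'E'
from h import *
goal2((4,134,155),43,25,183,0)
s,d=grab('wrist','w9.png')
for y in (121,159): print(y,wproj(s,d,c2w((4,y,155))))
E
```

```text
43 25 shift [ 25.2  15.8 -26.2] rot [-0.    -0.    -0.001] tcp [471.5  52.5 276.3]
 now [446.3  36.6 302.5] q [ -5.2   9.1 128.8  89.8  26.8 -92. ] axis [ 0.65  0.37 -0.66]
121 [252.8 228.7]
159 [252.8 176.3]
```

View pics/w9.png

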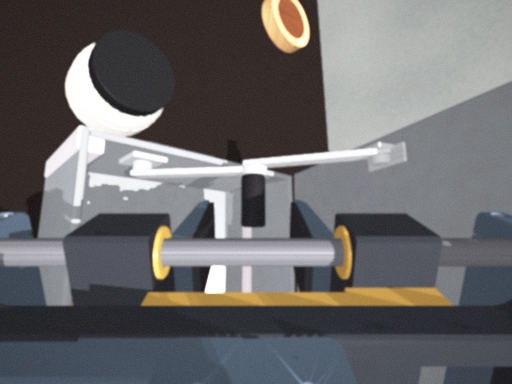

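jog_arm(series=[[[7,4,-7],[0,0,0],0.5],[[14,9,-14],[0,0,0],0.5],[[20,13,-21],[0,0,0],0.5],[[26,16,-27],[0,0,0],0.5],[[26,16,-27],[0,0,0],0.5]])

```text
time_s: 9.23
ee_pos: [473.6, 53.4, 274.0]
ee_rot: [-155.0, -42.8, -2.4]
force: [-0.6, 0.5, -0.4]
gripper_width: 45.6
```

Run:
```python
from h import *
goal2((4,134,155),43,25,183,0)
s,d=grab('wrist','w10.png'); print(s['force'])
for y in (121,159): print(y,wproj(s,d,c2w((4,y,155))))
s,d=grab('side','s10.png')
im=cv2.imread('pics/s10.png'); cv2.imwrite('pics/s10c.png',cv2.resize(im[130:290,150:330],None,fx=4,fy=4,interpolation=cv2.INTER_CUBIC))
```

```text
43 25 shift [-2.  -1.   2.3] rot [-0.    -0.003 -0.003] tcp [471.5  52.5 276.3]
 now [473.6  53.4 274. ] q [  -2.3   14.1  127.8  100.2   25.4 -101.2] axis [ 0.65  0.37 -0.66]
[-0.6224132   0.49238892 -0.37306456]
121 [254.1 257.8]
159 [254.1 191.9]
```

View pics/w10.png

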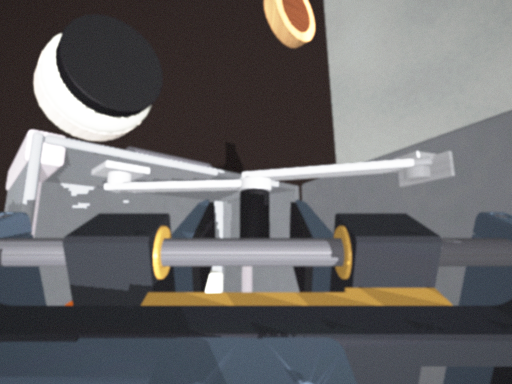

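View pics/s10c.png

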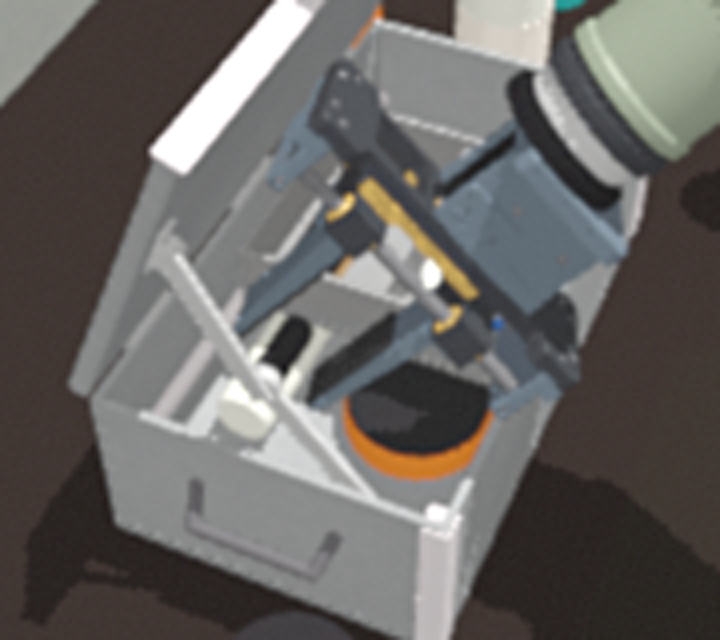

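jog_arm(series=[[[0,0,0],[0,0,0],0.05],[[0,0,0],[0,0,0],0.05],[[0,0,0],[0,0,0],0.05],[[0,0,0],[0,0,0],0.05],[[0,0,0],[0,0,0],0.05]], squeeze=25)

```text
time_s: 9.75
ee_pos: [473.2, 52.9, 275.4]
ee_rot: [-154.9, -43.0, -2.5]
force: [-0.5, -0.4, 1.4]
gripper_width: 17.3
```

Run:
```python
from h import *
s=telemetry.state(); print(s['force'],s['gripper_width'],s['ee_pos'],s['ee_rot'])
R=Ro.from_euler('xyz',s['ee_rot'],degrees=True).as_matrix()
for L in (172,183): print(w2c(s['ee_pos']+R[:,2]*L).round(1))
```

```text
[-0.52138915 -0.39863319  1.4191086 ] 17.3409898263716 [473.21277939  52.94978736 275.40199247] [-154.9438756   -42.97998919   -2.48397692]
[ -1.3 130.2 161.4]
[  5.5 134.9 154.1]
```

jog_arm(series=[[[-4,0,4],[0,0,0],0.05],[[-8,0,7],[0,0,0],0.05],[[-12,0,10],[0,0,0],0.05],[[-16,1,12],[0,0,0],0.05],[[-19,1,13],[0,0,0],0.05]])

```text
time_s: 10.17
ee_pos: [454.2, 53.9, 288.5]
ee_rot: [-155.0, -43.0, -2.5]
force: [23.6, 9.7, -20.5]
gripper_width: 17.0
```

Run:
```python
from h import *
s=telemetry.state(); print(s['force'],s['gripper_width'],s['ee_pos'],s['ee_rot'])
R=Ro.from_euler('xyz',s['ee_rot'],degrees=True).as_matrix()
for L in (172,183): print(w2c(s['ee_pos']+R[:,2]*L).round(1))
s,d=grab('wrist','w11.png')
s,d=grab('side','s11.png')
im=cv2.imread('pics/s11.png'); cv2.imwrite('pics/s11c.png',cv2.resize(im[130:290,150:330],None,fx=4,fy=4,interpolation=cv2.INTER_CUBIC))
```

```text
[ 23.62005718   9.70030456 -20.52323021] 17.016571244028576 [454.24837237  53.86702726 288.46937859] [-154.9978932   -42.97300662   -2.50792662]
[-20.2 130.1 174.4]
[-13.4 134.7 167.1]
```

View pics/s11c.png

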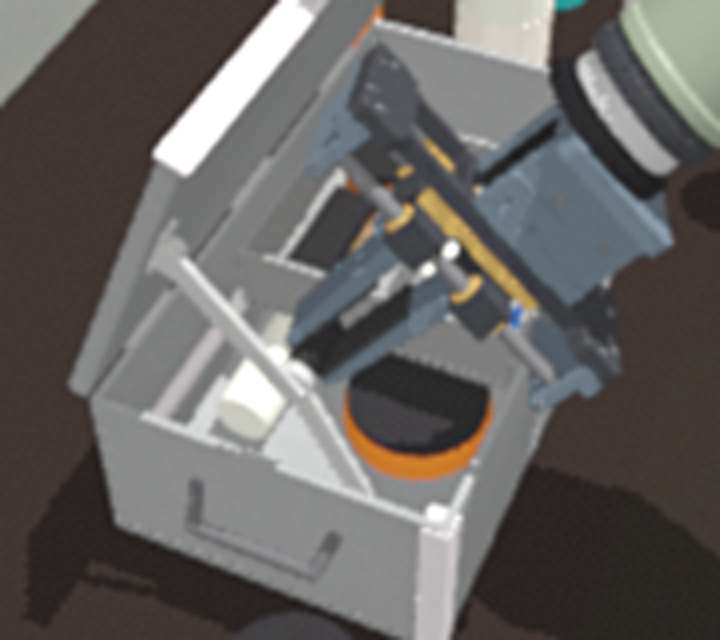

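View pics/w11.png

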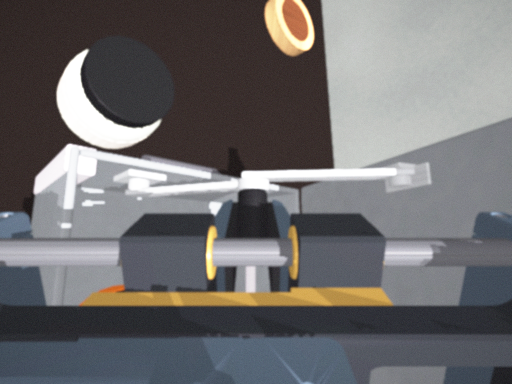

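jog_arm(series=[[[1,0,-1],[0,0,0],0.05],[[1,0,-1],[0,0,0],0.4],[[1,0,-1],[0,0,0],0.5],[[1,0,-1],[0,0,0],0.5],[[1,0,-1],[0,0,0],0.5]])

```text
time_s: 10.68
ee_pos: [455.3, 53.9, 287.4]
ee_rot: [-155.0, -43.0, -2.5]
force: [0.9, -0.1, -0.9]
gripper_width: 40.7
```

jog_arm(series=[[[-13,-7,13],[0,0,0],0.5],[[-26,-14,26],[0,0,0],0.5],[[-39,-21,40],[0,0,0],0.5],[[-48,-27,54],[0,0,0],0.3],[[-50,-29,75],[0,0,0],0.1]])

```text
time_s: 11.1
ee_pos: [403.4, 24.5, 361.6]
ee_rot: [-155.0, -42.7, -2.5]
force: [0.0, 0.9, -0.1]
gripper_width: 34.9
```

Run:
```python
from h import *
goal2((-30,85,85),15,0,191,110)
goal2((-30,85,85),15,0,191,0)
s,d=grab('wrist','w12.png')
s,d=grab('side','s12.png')
im=cv2.imread('pics/s12.png'); cv2.imwrite('pics/s12c.png',cv2.resize(im[130:290,150:330],None,fx=4,fy=4,interpolation=cv2.INTER_CUBIC))
```

```text
15 0 shift [70.6 56.2 14.1] rot [-0.364  0.493 -0.213] tcp [474.   80.7 375.7]
 now [403.4  24.5 361.6] q [ -8.1  -0.2 127.7  69.5  30.9 -71.1] axis [ 0.26 -0.02 -0.97]
15 0 shift [ 99.1  54.9 -92.1] rot [-0.364  0.493 -0.213] tcp [502.4  79.4 269.5]
 now [403.4  24.5 361.6] q [ -8.1  -0.2 127.7  69.5  30.9 -71.1] axis [ 0.26 -0.02 -0.97]
```

View pics/s12c.png

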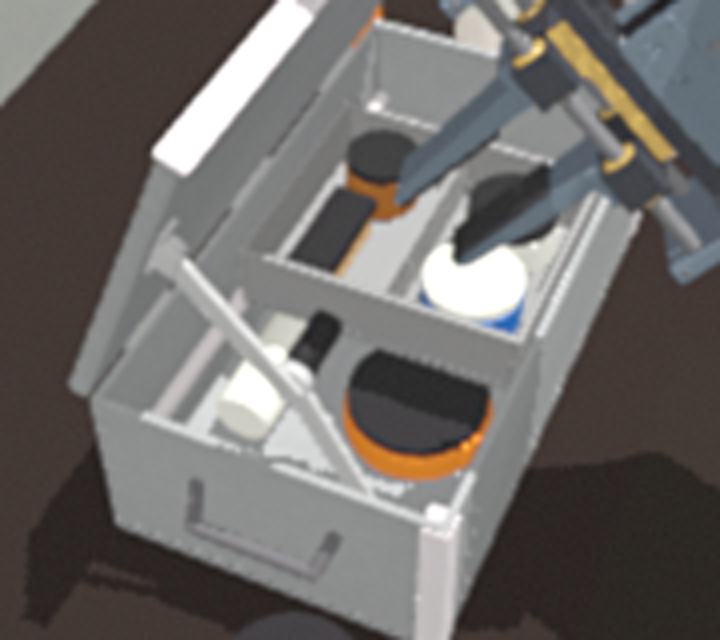

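View pics/w12.png

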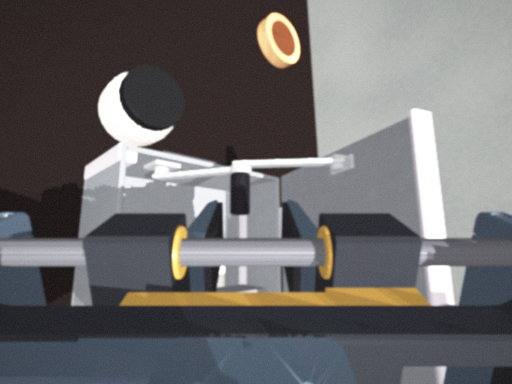

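jog_arm(series=[[[10,10,10],[-0.06,0.085,-0.036],0],[[22,19,14],[-0.12,0.165,-0.07],0],[[34,29,14],[-0.18,0.245,-0.107],0],[[46,38,14],[-0.24,0.33,-0.142],0],[[58,45,14],[-0.3,0.41,-0.178],0]])

```text
time_s: 11.62
ee_pos: [450.9, 62.4, 376.9]
ee_rot: [-166.2, -29.5, -0.1]
force: [0.2, 0.6, 0.0]
gripper_width: 0.4
```

Run:
```python
from h import *
goal2((-30,77,83),15,0,191,90)
```

```text
15 0 shift [ 27.9  10.1 -22.5] rot [-0.218  0.257 -0.133] tcp [478.8  72.5 354.4]
 now [450.9  62.4 376.9] q [  2.5   3.4 116.9  24.1  32.  -18.5] axis [ 0.26 -0.02 -0.97]
```

jog_arm(series=[[[8,4,0],[-0.06,0.07,-0.036],0],[[15,7,0],[-0.12,0.14,-0.07],0],[[22,9,-5],[-0.18,0.21,-0.107],0],[[28,10,-14],[-0.218,0.257,-0.133],0],[[28,10,-22],[-0.218,0.257,-0.133],0]])

```text
time_s: 12.03
ee_pos: [480.2, 73.6, 353.6]
ee_rot: [180.0, -14.9, -2.4]
force: [0.9, 0.2, 0.9]
gripper_width: 0.4
```

Run:
```python
from h import *
goal2((-30,77,83),15,0,191,0)
s,d=grab('wrist','w13.png')
for y in (45,50): print(y,wproj(s,d,c2w((-60,y,102))),wproj(s,d,c2w((30,y,102))))
s,d=grab('side','s13.png')
im=cv2.imread('pics/s13.png'); cv2.imwrite('pics/s13c.png',cv2.resize(im[130:290,150:330],None,fx=4,fy=4,interpolation=cv2.INTER_CUBIC))
```

```text
15 0 shift [ 21.8  -2.2 -86.1] rot [ 0.    -0.002 -0.003] tcp [502.1  71.5 267.5]
 now [480.2  73.6 353.6] q [  8.2   9.8 110.2  -3.8  45.5  12.9] axis [ 0.26 -0.02 -0.97]
45 [222.6 236.2] [319.2 226.1]
50 [222.4 230.7] [319.6 221. ]
```

View pics/s13c.png

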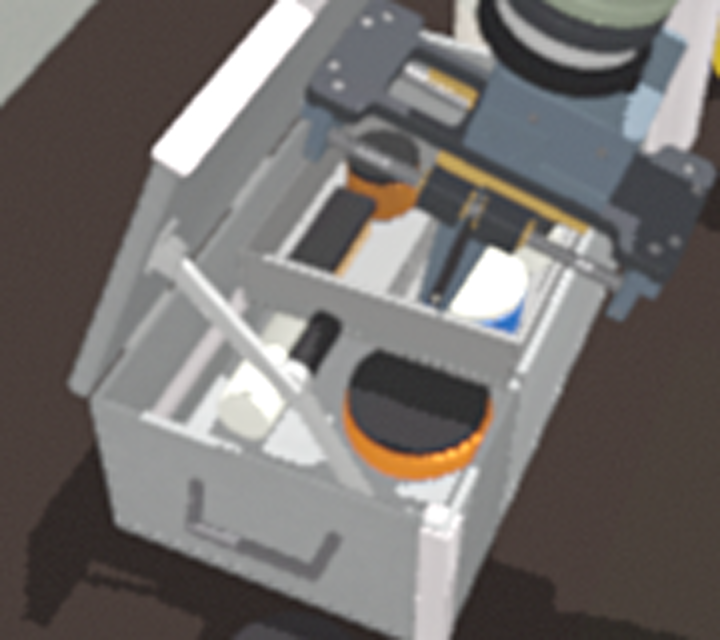

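View pics/w13.png

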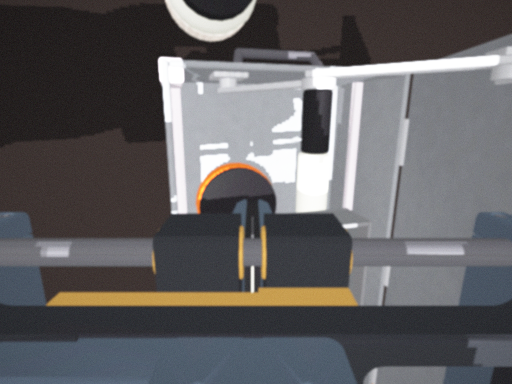

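Run:
```python
from h import *
s,d=grab('wrist')
im=cv2.imread('pics/w13.png'); cv2.imwrite('pics/w13c.png',cv2.resize(im[130:310,200:420],None,fx=3.5,fy=3.5,interpolation=cv2.INTER_CUBIC))
for p in ((340,213),(366,220),(385,224)): print(p,w2c(wonz(s,d,*p,102)).round(1))
```

```text
(340, 213) [ 46.6  55.9 102. ]
(366, 220) [ 75.2  46.3 102. ]
(385, 224) [ 97.3  40.  102. ]
```

View pics/w13c.png

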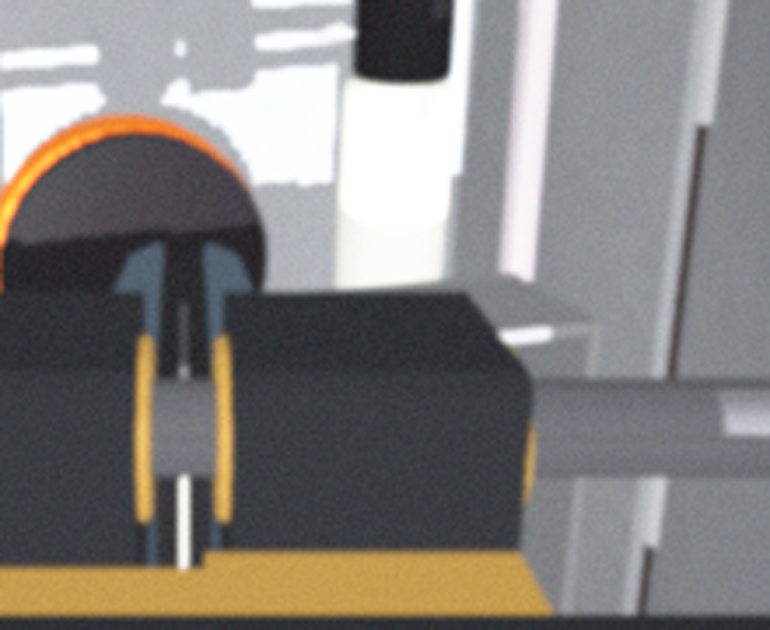

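jog_arm(series=[[[5,-1,-20],[0,0,0],0],[[10,-1,-40],[0,0,0],0],[[15,-2,-60],[0,0,0],0],[[19,-2,-76],[0,0,0],0],[[22,-2,-86],[0,0,0],0]])

```text
time_s: 12.6
ee_pos: [499.4, 70.0, 265.9]
ee_rot: [-179.9, -14.7, -2.5]
force: [0.1, 0.9, -1.0]
gripper_width: 0.2
```

Run:
```python
from h import *
goal2((-30,77,83),15,0,191,0)
s,d=grab('side','s14.png'); print(s['force'])
im=cv2.imread('pics/s14.png'); cv2.imwrite('pics/s14c.png',cv2.resize(im[130:290,150:330],None,fx=4,fy=4,interpolation=cv2.INTER_CUBIC))
```

```text
15 0 shift [2.7 1.4 1.6] rot [-0.002 -0.005 -0.001] tcp [502.1  71.5 267.5]
 now [499.4  70.  265.9] q [  7.4  17.3 114.9  -4.4  33.3  13.3] axis [ 0.26 -0.02 -0.97]
[ 0.12892476  0.85160893 -1.03126962]
```

View pics/s14c.png

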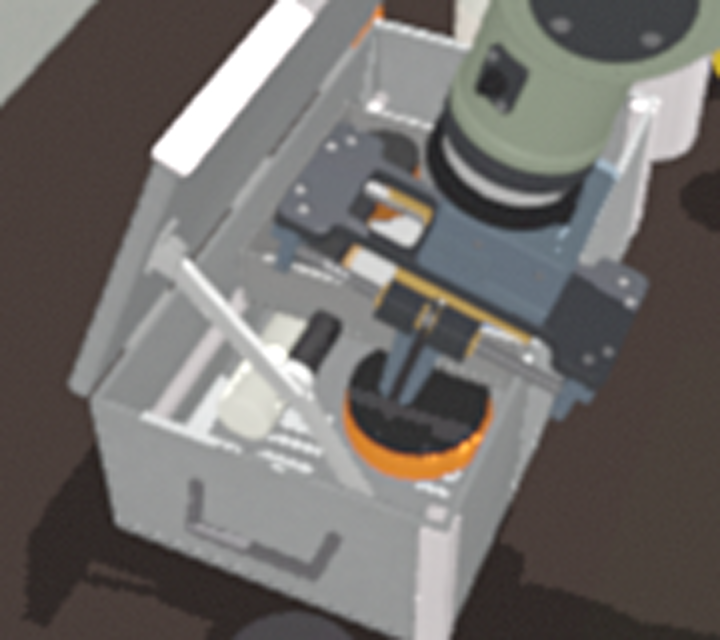

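jog_arm(series=[[[0,-10,0],[0,0,0],0],[[-1,-20,0],[0,0,0],0],[[-1,-30,0],[0,0,0],0],[[-2,-41,0],[0,0,0],0],[[-2,-52,0],[0,0,0],0]])

```text
time_s: 13.07
ee_pos: [497.0, 17.8, 265.6]
ee_rot: [-179.9, -14.7, -2.5]
force: [-1.5, 1.3, -0.7]
gripper_width: 0.4
```

jog_arm(series=[[[0,-6,0],[0,0,0],0],[[-1,-12,0],[0,0,0],0],[[-1,-18,0],[0,0,0],0],[[-1,-23,0],[0,0,0],0],[[-1,-27,0],[0,0,0],0]])

```text
time_s: 13.48
ee_pos: [495.8, -8.4, 266.5]
ee_rot: [-179.7, -14.7, -2.6]
force: [-2.9, 7.4, 5.9]
gripper_width: 0.4
```

Run:
```python
from h import *
s,d=grab('side','s15.png'); print(s['force'],w2c(s['ee_pos'])+np.array([49,0,0]))
im=cv2.imread('pics/s15.png'); cv2.imwrite('pics/s15c.png',cv2.resize(im[130:290,150:330],None,fx=4,fy=4,interpolation=cv2.INTER_CUBIC))
```

```text
[-2.86443628  7.44804203  5.94872358] [-33.13012462  -3.01788338 266.54551102]
```

View pics/s15c.png

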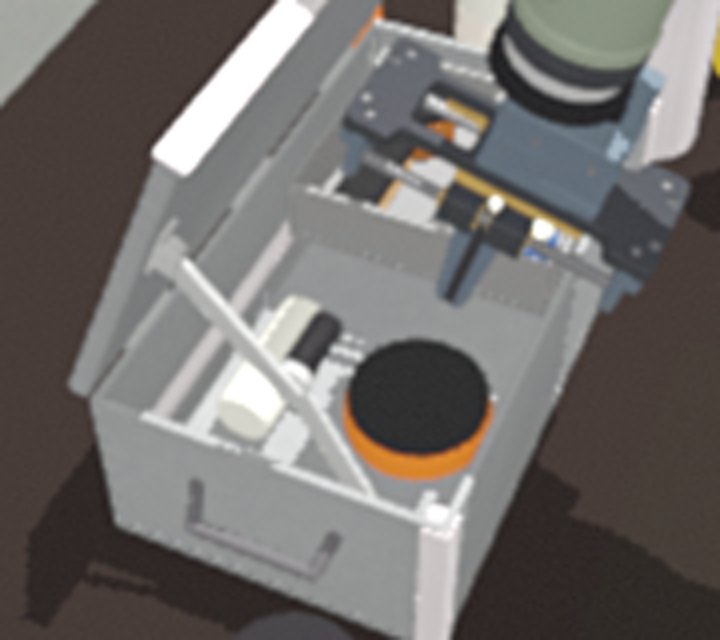

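jog_arm(series=[[[0,-3,0],[0,0,0],0],[[0,-6,0],[0,0,0],0],[[0,-9,0],[0,0,0],0],[[0,-11,0],[0,0,0],0],[[0,-12,0],[0,0,0],0]])

```text
time_s: 13.95
ee_pos: [495.9, -14.8, 267.0]
ee_rot: [-178.8, -14.7, -3.1]
force: [1.7, 53.7, 4.3]
gripper_width: 0.0
```

jog_arm(series=[[[0,8,0],[0,0,0],0],[[0,20,0],[0,0,0],0],[[0,30,0],[0,0,0],0],[[-4,34,15],[0,0,0],0],[[-10,36,40],[0,0,0],0]])

```text
time_s: 14.37
ee_pos: [485.3, 21.7, 305.3]
ee_rot: [-178.8, -14.4, -3.1]
force: [1.1, -0.2, -0.2]
gripper_width: 0.6
```

jog_arm(series=[[[-9,5,34],[0,0,0],0.1],[[-20,5,68],[0,-0.04,0],0.2],[[-40,5,78],[0,-0.1,0],0.3],[[-62,0,78],[0,-0.18,0],0.4],[[-85,-10,78],[0,-0.25,0],0.5]])

```text
time_s: 14.78
ee_pos: [399.7, 11.8, 384.7]
ee_rot: [-178.0, -29.1, -3.3]
force: [-0.0, -0.2, -0.1]
gripper_width: 31.1
```

Run:
```python
from h import *
goal2((-11,134,165),43,25,183,80)
s,d=grab('side','s16.png'); print(s['force'])
im=cv2.imread('pics/s16.png'); cv2.imwrite('pics/s16c.png',cv2.resize(im[130:290,150:330],None,fx=4,fy=4,interpolation=cv2.INTER_CUBIC))
s,d=grab('top','t16.png')
im=cv2.imread('pics/t16.png'); cv2.imwrite('pics/t16c.png',cv2.resize(im[130:260,120:330],None,fx=3.5,fy=3.5,interpolation=cv2.INTER_CUBIC))
```

```text
43 25 shift [  5.9   9.7 -45.4] rot [ 0.313 -0.256  0.249] tcp [405.6  21.6 339.3]
 now [399.7  11.8 384.7] q [-1.000e-01 -2.500e+00  1.209e+02  9.000e-01  3.250e+01  2.000e+00] axis [ 0.65  0.37 -0.66]
[-0.00386262 -0.20160052 -0.05567786]
```

View pics/s16c.png

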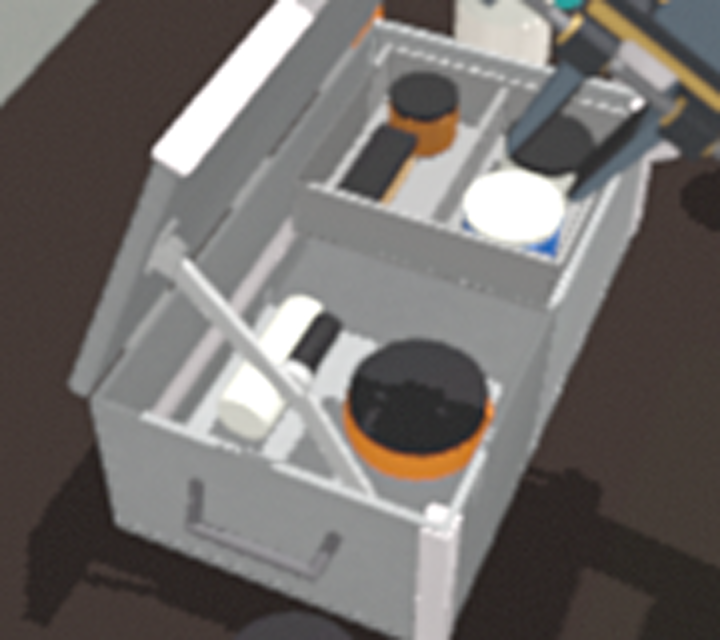

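View pics/t16c.png

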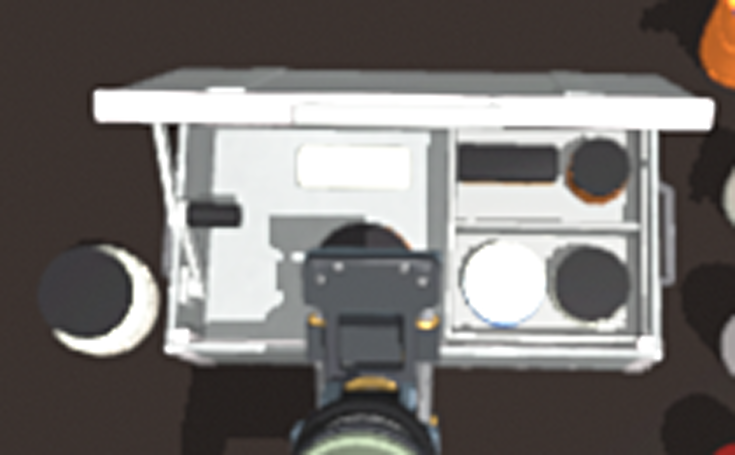

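Run:
```python
from h import *
s,d=grab('top'); s,e=grab('side')
P=lambda x,y:(x/3.5+120-.36,y/3.5+130-.36)
for q,z in (((446,150),102),((446,215),102),((446,320),102),((640,180),102),((660,250),115),((168,200),115),((640,300),102)): print(q,w2c(onz(d,*P(*q),z)).round(1))
Q=lambda x,y:(x/4+150-.4,y/4+130-.4)
for q in ((312,186),(556,262),(430,222)): print('side',q,w2c(onz(e,*Q(*q),102)).round(1))
for q in ((440,514),(640,100)): print('side rim',q,w2c(onz(e,*Q(*q),115)).round(1))
```

```text
(446, 150) [ 55.3 -20.9 102. ]
(446, 215) [  4.9 -21.8 102. ]
(446, 320) [-74.4 -23.4 102. ]
(640, 180) [  34.1 -168.   102. ]
(660, 250) [ -21.5 -180.5  115. ]
(168, 200) [ 10.5 185.5 115. ]
(640, 300) [ -57.2 -167.1  102. ]
side (312, 186) [ 71.7 -23.2 102. ]
side (556, 262) [-85.5 -23.9 102. ]
side (430, 222) [ -6.  -24.1 102. ]
side rim (440, 514) [-93.5 172.8 115. ]
side rim (640, 100) [ -89.9 -170.4  115. ]
```

jog_arm(series=[[[0,2,-5],[0.08,-0.03,0.06],0.5],[[1,4,-10],[0.16,-0.07,0.12],0.5],[[2,6,-18],[0.24,-0.12,0.19],0.5],[[4,8,-30],[0.313,-0.18,0.249],0.5],[[6,10,-45],[0.313,-0.256,0.249],0.5]])

```text
time_s: 15.4
ee_pos: [405.3, 21.2, 352.4]
ee_rot: [-161.2, -35.6, -1.1]
force: [-1.2, 1.0, -0.4]
gripper_width: 45.7
```

Run:
```python
from h import *
goal2((-12,134,166),43,25,183,0)
```

```text
43 25 shift [ 50.3  32.  -65.1] rot [ 0.08  -0.131  0.043] tcp [455.5  53.2 287.3]
 now [405.3  21.2 352.4] q [ -6.3   0.5 126.   50.2  28.9 -50.9] axis [ 0.65  0.37 -0.66]
```

jog_arm(series=[[[0,0,-8],[0.04,-0.065,0.02],0.5],[[2,2,-15],[0.08,-0.131,0.043],0.5],[[5,6,-22],[0.08,-0.131,0.043],0.5],[[11,10,-25],[0.08,-0.131,0.043],0.5],[[20,15,-35],[0.08,-0.131,0.043],0.5]])

```text
time_s: 15.82
ee_pos: [427.0, 36.0, 317.5]
ee_rot: [-155.0, -43.1, -2.6]
force: [0.0, -0.5, 0.2]
gripper_width: 45.6
```

Run:
```python
from h import *
goal2((-12,134,166),43,25,183,0)
s,d=grab('wrist','w17.png')
for y in (121,159): print(y,wproj(s,d,c2w((-12,y,166))))
```

```text
43 25 shift [ 28.6  17.2 -30.2] rot [-0.     0.001  0.001] tcp [455.5  53.2 287.3]
 now [427.   36.  317.5] q [ -5.6   6.  129.7  85.3  27.1 -87.2] axis [ 0.65  0.37 -0.66]
121 [251.8 226.6]
159 [251.8 175.6]
```

View pics/w17.png

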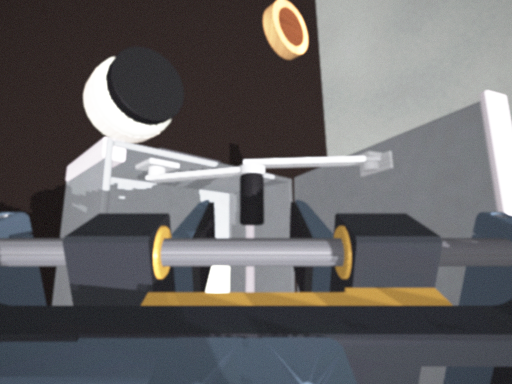

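Knob at column 252, rows 172–223, between the fingers as predicted. Go in and grip.

jog_arm(series=[[[8,5,-8],[0,0,0],0.5],[[16,9,-16],[0,0,0],0.5],[[23,13,-24],[0,0,0],0.5],[[28,17,-30],[0,0,0],0.5],[[28,17,-30],[0,0,0],0.5]])

```text
time_s: 16.28
ee_pos: [457.7, 53.8, 284.8]
ee_rot: [-155.0, -42.8, -2.5]
force: [-0.5, 0.1, 0.7]
gripper_width: 45.9
```

jog_arm(series=[[[0,0,0],[0,0,0],0.05],[[0,0,0],[0,0,0],0.05],[[0,0,0],[0,0,0],0.05],[[0,0,0],[0,0,0],0.05],[[0,0,0],[0,0,0],0.05]], squeeze=25)

```text
time_s: 16.7
ee_pos: [457.9, 53.7, 285.5]
ee_rot: [-155.0, -42.9, -2.5]
force: [0.3, 0.3, -0.1]
gripper_width: 17.0
```

Run:
```python
from h import *
P=np.array([-50,87]);r=87.5;H=np.array([100,117])
# lid from knee: upper pivot at dist law
for k in (3.003,2.743,2.5,2.35,2.2,2.1,2.0,1.5):
    L=2*r*np.sin((np.pi-abs(2.743-k))/2)
    # lid th: upper pivot pos
    f=lambda th: np.hypot(*(H+np.array([-125*np.cos(th)-6*np.sin(th),125*np.sin(th)-6*np.cos(th)])-P))-L
    from scipy.optimize import brentq
    try: th=brentq(f,0,1.2)
    except Exception as e: th=1.2
    U=H+np.array([-125*np.cos(th)-6*np.sin(th),125*np.sin(th)-6*np.cos(th)])
    m=(P+U)/2; d=(U-P)/np.hypot(*(U-P)); n=np.array([d[1],-d[0]])
    h=np.sqrt(max(0,r*r-(L/2)**2))*(1 if k<2.743 else -1)
    print(k,round(th,3),(m+n*h).round(1),U.round(1), 'bar',(100-238*np.cos(th)+6*np.sin(th)).round(1),(117+238*np.sin(th)+6*np.cos(th)).round(1))
```

```text
3.003 1.185 [-10.7 165.2] [ 47.4 230.6] bar 16.1 339.8
2.743 1.199 [ -0.5 159.1] [ 49.  231.3] bar 19.2 340.9
2.5 1.187 [  7.6 152.9] [ 47.6 230.7] bar 16.5 339.9
2.35 1.168 [ 11.9 148.8] [ 45.5 229.6] bar 12.2 338.3
2.2 1.14 [ 15.8 144.7] [ 42.3 228.1] bar 6.0 335.7
2.1 1.116 [ 18.1 141.9] [ 39.7 226.7] bar 0.9 333.5
2.0 1.09 [ 20.3 139.1] [ 36.8 225. ] bar -4.8 330.7
1.5 0.908 [ 28.8 124.9] [ 18.3 211.8] bar -41.8 308.2
```

jog_arm(series=[[[5,0,-3],[0,0,0],0.05],[[10,0,-6],[0,0,0],0.05],[[14,-1,-9],[0,0,0],0.05],[[18,-1,-12],[0,0,0],0.05],[[21,-1,-14],[0,0,0],0.05]])

```text
time_s: 17.12
ee_pos: [478.5, 52.7, 270.9]
ee_rot: [-155.0, -42.8, -2.5]
force: [-5.4, -0.9, 0.7]
gripper_width: 17.4
```

Run:
```python
from h import *
s=telemetry.state(); print(s['force'],s['gripper_width'],s['ee_pos'],s['ee_rot'])
R=Ro.from_euler('xyz',s['ee_rot'],degrees=True).as_matrix()
print(w2c(s['ee_pos']+R[:,2]*183).round(1))
s,d=grab('wrist','w18.png')
s,d=grab('side','s18.png')
im=cv2.imread('pics/s18.png'); cv2.imwrite('pics/s18c.png',cv2.resize(im[130:290,150:330],None,fx=4,fy=4,interpolation=cv2.INTER_CUBIC))
```

```text
[-5.44353538 -0.88204888  0.72276764] 17.421294719322777 [478.54832558  52.69493295 270.8716151 ] [-155.0141824   -42.8391617    -2.45569153]
[ 10.6 134.7 149.2]
```

View pics/s18c.png

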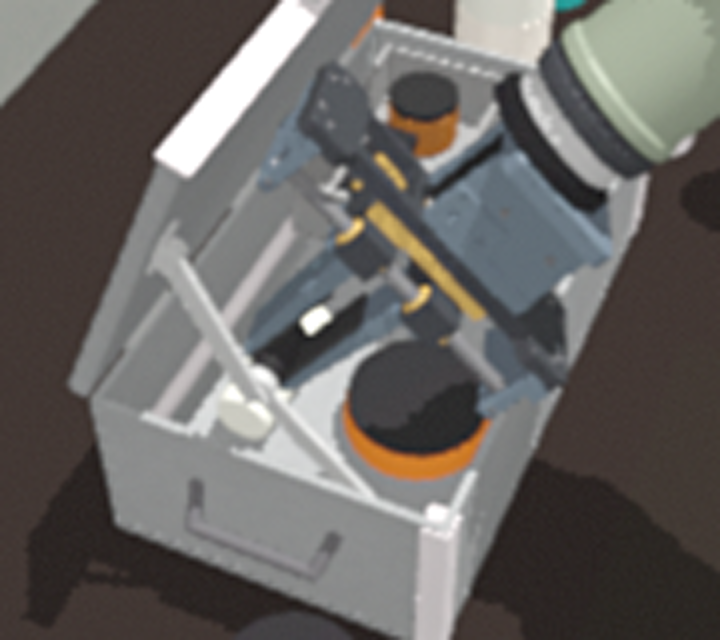

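View pics/w18.png

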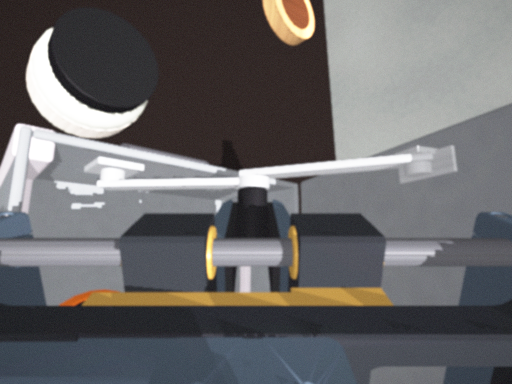

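jog_arm(series=[[[0,0,0],[0,0,0],0.4],[[0,0,0],[0,0,0],0.4],[[0,0,0],[0,0,0],0.4],[[-4,-2,4],[0,0,0],0.4],[[-14,-8,15],[0,0,0],0.4]])

```text
time_s: 17.63
ee_pos: [465.2, 44.8, 285.3]
ee_rot: [-155.0, -42.7, -2.5]
force: [0.2, 0.1, 0.3]
gripper_width: 36.5
```

jog_arm(series=[[[-13,-7,13],[0,0,0],0.4],[[-26,-14,26],[0,0,0],0.4],[[-40,-21,40],[0,0,0],0.4],[[-55,-27,60],[0,0.06,0],0.4],[[-70,-30,90],[-0.04,0.14,-0.02],0.4]])

```text
time_s: 18.05
ee_pos: [405.2, 18.7, 356.1]
ee_rot: [-155.9, -37.8, -1.9]
force: [0.3, 0.7, 0.9]
gripper_width: 36.8
```

Run:
```python
from h import *
goal2((13,0,338.6),0,0,172,70)
s,d=grab('side','s19.png')
im=cv2.imread('pics/s19.png'); cv2.imwrite('pics/s19c.png',cv2.resize(im[80:290,150:360],None,fx=2.8,fy=2.8,interpolation=cv2.INTER_CUBIC))
```

```text
0 0 shift [185.8 -28.2 224.5] rot [-0.381  0.665 -0.15 ] tcp [591.   -9.6 580.6]
 now [405.2  18.7 356.1] q [ -8.7   0.7 126.4  60.3  33.  -62. ] axis [-0. -0. -1.]
```

View pics/s19c.png

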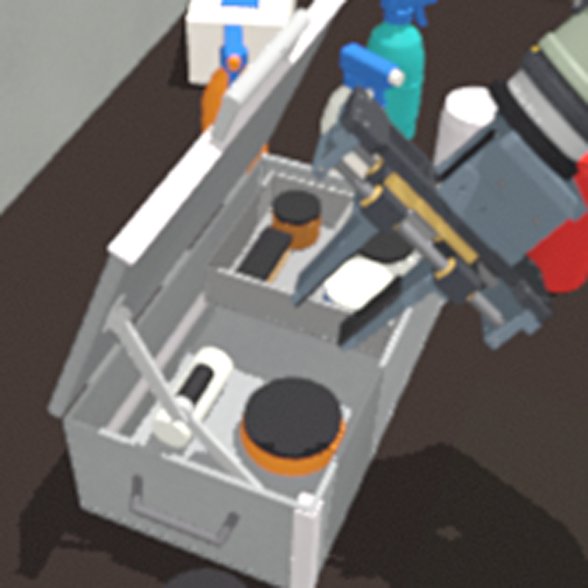

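jog_arm(series=[[[0,-5,38],[-0.055,0.095,-0.02],0.35],[[0,-10,76],[-0.11,0.19,-0.043],0.35],[[0,-15,114],[-0.163,0.285,-0.064],0.35],[[0,-20,152],[-0.218,0.38,-0.086],0.35],[[5,-25,190],[-0.27,0.475,-0.107],0.35]])

```text
time_s: 18.52
ee_pos: [407.1, 1.3, 500.4]
ee_rot: [-169.1, -17.5, 0.3]
force: [2.0, 0.8, -0.9]
gripper_width: 31.7
```

Run:
```python
from h import *
goal2((13,0,338.6),0,0,172,60)
```

```text
0 0 shift [183.9 -10.9  70.2] rot [-0.183  0.308 -0.078] tcp [591.   -9.6 570.6]
 now [407.1   1.3 500.4] q [ -5.9  -4.  103.7  14.1  64.8 -12.2] axis [-0. -0. -1.]
```

jog_arm(series=[[[10,-4,36],[-0.06,0.1,-0.025],0.35],[[35,-8,66],[-0.12,0.2,-0.05],0.35],[[75,-11,70],[-0.183,0.308,-0.078],0.35],[[115,-11,70],[-0.183,0.308,-0.078],0.35],[[150,-11,70],[-0.183,0.308,-0.078],0.35]])

```text
time_s: 18.93
ee_pos: [559.6, -8.9, 570.3]
ee_rot: [-179.8, -0.1, -2.3]
force: [0.5, -0.6, -0.7]
gripper_width: 31.9
```

Run:
```python
from h import *
goal2((13,0,338.6),0,0,172,60)
s,d=grab('wrist','w20.png')
print(wproj(s,d,c2w((13,0,338.6))),wproj(s,d,c2w((13,40,338.6))))
```

```text
0 0 shift [31.4 -0.7  0.3] rot [-0.003  0.001 -0.004] tcp [591.   -9.6 570.6]
 now [559.6  -8.9 570.3] q [-2.1 13.8 72.7  0.2 93.4  0.2] axis [-0. -0. -1.]
[293.3 207.2] [295.4 153.8]
```

View pics/w20.png

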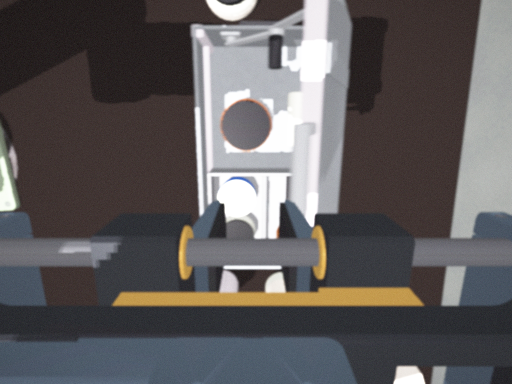

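Run:
```python
import cv2
im=cv2.imread('pics/w20.png'); cv2.imwrite('pics/w20c.png',cv2.resize(im[0:250,220:380],None,fx=2.4*1.0,fy=2.4,interpolation=cv2.INTER_CUBIC))
```

```text
(no output)
```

View pics/w20c.png

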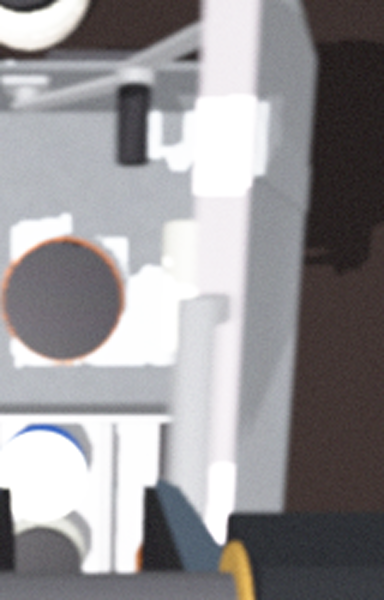

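jog_arm(series=[[[20,-1,0],[0,0,0],0.4],[[34,-1,-2],[0,0,0],0.4],[[34,-1,-20],[0,0,0],0.4],[[34,-1,-40],[0,0,0],0.4],[[34,-1,-58],[0,0,0],0.4]])

```text
time_s: 19.4
ee_pos: [599.4, -9.6, 507.2]
ee_rot: [-179.6, -0.1, -2.2]
force: [-0.3, -0.2, 1.3]
gripper_width: 36.4
```

jog_arm(series=[[[0,0,0],[0,0,0],0.2],[[0,0,0],[0,0,0],0.05],[[0,0,0],[0,0,0],0.05],[[0,0,0],[0,0,0],0.05],[[0,0,0],[0,0,0],0.05]], squeeze=20)

```text
time_s: 19.82
ee_pos: [597.4, -9.3, 507.6]
ee_rot: [-179.5, 0.4, -2.1]
force: [-9.3, 1.1, -2.3]
gripper_width: 12.9
```

Run:
```python
from h import *
s,d=grab('side','s21.png'); print(s['force'],s['ee_pos'],s['ee_rot'],s['gripper_width'])
im=cv2.imread('pics/s21.png'); cv2.imwrite('pics/s21c.png',cv2.resize(im[30:290,150:360],None,fx=2.3,fy=2.3,interpolation=cv2.INTER_CUBIC))
```

```text
[-9.29965968  1.06946848 -2.32982598] [597.36527959  -9.27025291 507.64826478] [-179.52543178    0.39435269   -2.10261753] 12.871450513154214
```

View pics/s21c.png

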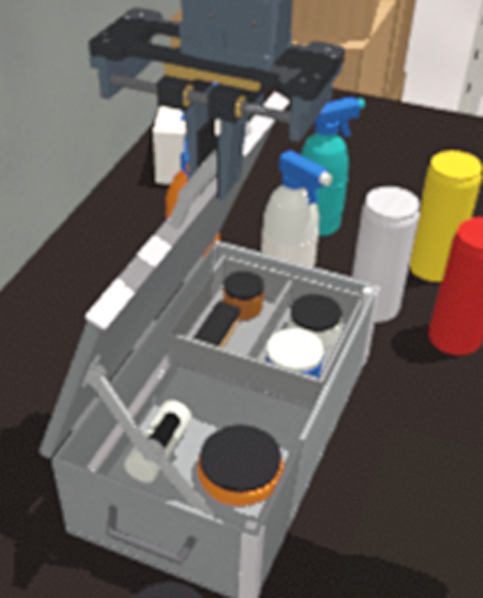

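jog_arm(series=[[[-12,0,-4],[0,0,0],0.05],[[-24,1,-11],[0,0,0],0.05],[[-37,1,-18],[0,0,0],0.05],[[-49,2,-26],[0,0,0],0.05],[[-60,3,-34],[0,0,0],0.05]], squeeze=30)

```text
time_s: 20.28
ee_pos: [537.2, -6.5, 475.8]
ee_rot: [-179.5, 0.0, -2.1]
force: [-0.3, -2.7, 2.2]
gripper_width: 13.2
```

jog_arm(series=[[[-15,1,-12],[0,0,0],0.05],[[-29,1,-25],[0,0,0],0.05],[[-42,2,-39],[0,0,0],0.05],[[-53,2,-55],[0,0,0],0.05],[[-63,3,-71],[0,0,0],0.05]])

```text
time_s: 20.7
ee_pos: [473.2, -3.6, 406.2]
ee_rot: [-179.5, -0.1, -2.1]
force: [-2.3, -2.7, 0.4]
gripper_width: 13.3
```

jog_arm(series=[[[-8,0,-15],[0,0,0],0.05],[[-15,1,-30],[0,0,0],0.05],[[-21,1,-46],[0,0,0],0.05],[[-25,1,-62],[0,0,0],0.05],[[-29,2,-78],[0,0,0],0.05]])

```text
time_s: 21.12
ee_pos: [443.6, -1.9, 328.7]
ee_rot: [-179.6, -0.2, -2.0]
force: [-1.9, -5.2, -1.5]
gripper_width: 13.4
```

jog_arm(series=[[[-1,0,-10],[0,0,0],0.05],[[-2,0,-19],[0,0,0],0.05],[[-3,0,-26],[0,0,0],0.05],[[-3,0,-32],[0,0,0],0.05],[[-3,0,-37],[0,0,0],0.05]])

```text
time_s: 21.53
ee_pos: [439.8, -1.8, 291.2]
ee_rot: [-179.5, -0.0, -2.0]
force: [-5.6, 0.1, -1.8]
gripper_width: 13.4
```

Run:
```python
from h import *
s,d=grab('side','s22.png'); print(s['force'],s['ee_pos'],s['ee_rot'],s['gripper_width'])
im=cv2.imread('pics/s22.png'); cv2.imwrite('pics/s22c.png',cv2.resize(im[60:320,150:360],None,fx=2.3,fy=2.3,interpolation=cv2.INTER_CUBIC))
```

```text
[-5.60203959  0.08628624 -1.7857207 ] [439.82977934  -1.79775281 291.21060625] [-1.79540978e+02 -4.19094662e-03 -2.02350031e+00] 13.390736115882376
```

View pics/s22c.png

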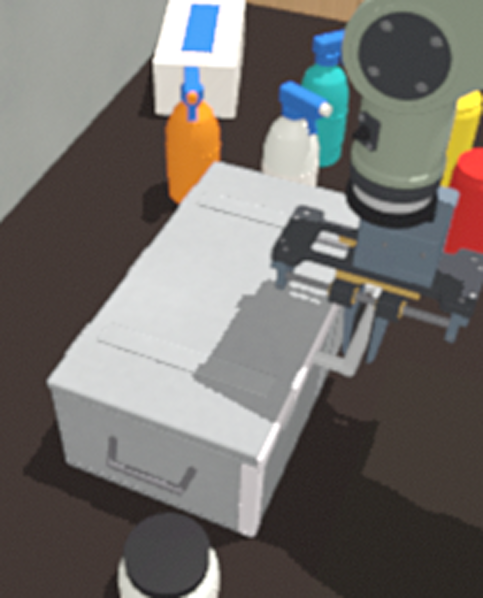

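jog_arm(series=[[[0,0,-1],[0,0,0],0.05],[[0,0,-2],[0,0,0],0.05],[[0,0,-3],[0,0,0],0.05],[[0,0,-4],[0,0,0],0.05],[[0,0,-4],[0,0,0],0.05]])

```text
time_s: 22.0
ee_pos: [439.8, -1.8, 287.3]
ee_rot: [-179.5, 0.0, -2.0]
force: [-6.4, -0.6, 2.3]
gripper_width: 13.7
```

jog_arm(series=[[[0,0,-1],[0,0,0],0.05],[[0,0,-2],[0,0,0],0.05],[[0,0,-3],[0,0,0],0.05],[[0,0,-4],[0,0,0],0.05],[[0,0,-4],[0,0,0],0.05]])

```text
time_s: 22.42
ee_pos: [439.6, -1.8, 286.9]
ee_rot: [-179.5, -0.0, -2.0]
force: [-13.8, -0.8, 27.6]
gripper_width: 13.1
```

jog_arm(series=[[[0,0,3],[0,0,0],0.05],[[1,0,3],[0,0,0],0.28],[[1,0,3],[0,0,0],0.28],[[1,0,3],[0,0,0],0.28],[[1,0,3],[0,0,0],0.28]])

```text
time_s: 22.83
ee_pos: [441.7, -1.8, 290.3]
ee_rot: [-179.5, -0.2, -2.0]
force: [0.5, 0.0, -0.7]
gripper_width: 25.7
```

jog_arm(series=[[[0,0,10],[0,0,0],0.28],[[0,0,25],[0,0,0],0.28],[[0,0,50],[0,0,0],0.28],[[-10,0,85],[0,0,0],0.28],[[-30,0,120],[0,0,0],0.28]])

```text
time_s: 23.25
ee_pos: [413.2, -1.8, 411.4]
ee_rot: [-179.5, -0.3, -2.0]
force: [1.8, -0.5, 1.1]
gripper_width: 25.4
```

jog_arm(series=[[[-20,0,20],[0,0,0],0.28],[[-50,0,30],[0,0,0],0.28],[[-70,0,30],[0,0,0],0.28],[[-80,0,30],[0,0,0],0.28],[[-80,0,30],[0,0,0],0.28]])

```text
time_s: 23.67
ee_pos: [331.8, -1.8, 441.5]
ee_rot: [-179.5, -0.4, -2.0]
force: [0.1, 0.7, -0.8]
gripper_width: 25.5
```

Run:
```python
from h import *
s,d=grab('side','s23.png'); print(s['force'],s['ee_pos'],s['qvel'].round(2))
im=cv2.imread('pics/s23.png'); cv2.imwrite('pics/s23c.png',cv2.resize(im[60:340,160:390],None,fx=2.1,fy=2.1,interpolation=cv2.INTER_CUBIC))
s,d=grab('top','t23.png')
im=cv2.imread('pics/t23.png')[140:260,120:430]; cv2.imwrite('pics/t23c.png',cv2.resize(im,None,fx=2.5,fy=2.5,interpolation=cv2.INTER_CUBIC))
for n in ('side','top'):
    a=cv2.imread('pics/%s0.png'%n).astype(int); b=cv2.imread('pics/%s23.png'%n[0] if n=='top' else 'pics/s23.png').astype(int)
    if n=='top': r=(slice(100,260),slice(130,165)); r2=(slice(150,250),slice(315,370)); r3=(slice(148,255),slice(160,315))
    else: r=(slice(280,340),slice(195,250)); r2=(slice(90,175),slice(260,335)); r3=(slice(130,290),slice(170,320))
    print(n,[abs(a-b)[q].max(2).mean().round(1) for q in (r,r2,r3)])
```

```text
[ 0.09674117  0.73946792 -0.76030651] [331.80907661  -1.7593166  441.51984103] [ 0.08  2.95 -2.04 -0.04 -1.98  0.21]
side [np.float64(10.6), np.float64(14.0), np.float64(14.6)]
top [np.float64(1.1), np.float64(1.0), np.float64(5.6)]
```

View pics/s23c.png

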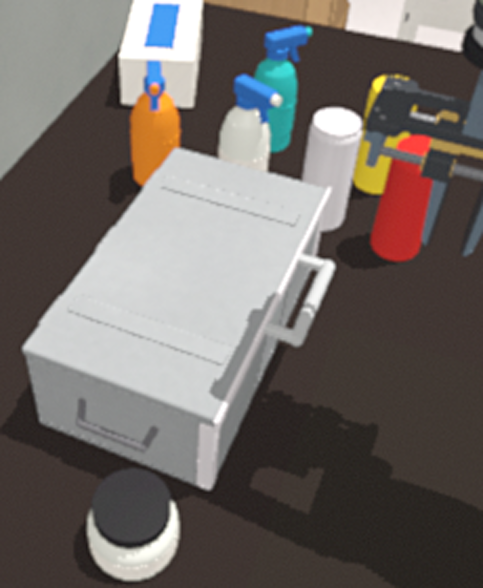

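View pics/t23c.png

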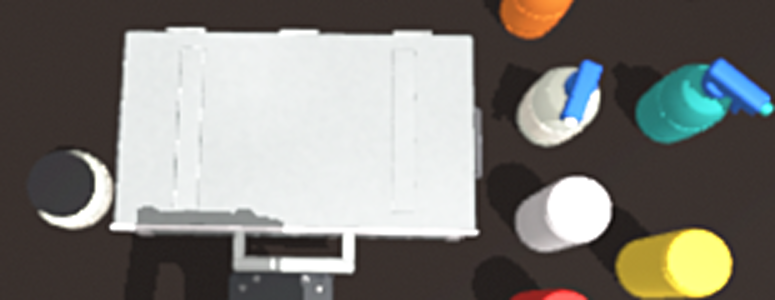

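```bash
python3 -c "
from workcell import env
print(env.job_done())"
```

```text
the job is handed in; nothing more can be done
None
```

I did every step and handed the job in at about 24 s of the 72 s allowed. No verdict was reported.

**Lid and stay:** I raised the lid by its bar. I then gripped the knob and pulled the knee through straight onto its stop. The arm met about 24 N there, and the knob sat at about chest (-13, 135, 167), matching the locked position. The camera views showed the stay bent past straight.

**Tray:** With the lid standing on the locked stay, I pushed the tray's end wall until it stopped hard. That push reached 54 N, more than I meant it to. Afterwards the wall's top edge measured chest y of -21 to -24 mm, against -24 mm for home. I take that as home within the calibration error.

**Closing:** I broke the knee back to about 2.4 rad and lowered the lid while holding the bar, at about 1 rad/s or less. A final press met about 28 N at the shut stop.

**Last pictures:** The lid's edges and bar were back in the same picture positions as at the start. The sprayer, can and jar showed no visible movement in either view. The arm was clear of everything.

**What did not go to plan:** My first tilted approach to the knob ran the fourth joint to its range limit. I backed off without touching anything and came in from another angle.

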